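Stow the shoemaker's rasps and park the tray

TASK

Pack up the rasps: swing the keeper bar wide open, put the heel block left in the tray into the green bin, and lay every rasp flat on the tray's floor, one to a compartment, with its handle at the end of the tray that has the red push block. Leave the tray at the loading end until it is loaded and the keeper bar is swung fully shut and clicked into its catch; then push the tray along its rail until it clicks home at the far end. Disturb nothing else on the bench.

Things in the scene. Friction and masses are not known exactly. Their poses are not given: they have to be found in the camera images.
- tray (a joint): Slide of the pale wooden tool tray on its rail, m: about 0 at the loading end (start), 0.120 at the parked station, a hard stop. It slides along +y of tray_in, to the robot's left. 3 N friction; stays where left. A sprung ball catch resists over the last 20 mm (about 4 N more) and, from 9 mm short of the stop, pulls the tray home.
- tray_in (a point): Centre of the tray floor's top face, 24 mm above the table, moving with the tray. y: along the rail to the parked station; z up. 4 open compartments side by side along x, centres x = -84, -28, 28, 84 mm, each 53 mm wide (x), 158 mm long (y), centred on y = 0; walls and dividers 3 to 4 mm thick, 8 mm high above the floor.
- push_block (a point): Centre of the -y face of the red push block on the tray's -y end, 50 mm above the table; axes as tray_in. The block is 50 mm (x) by 12 mm (y), its top 65 mm above the table. The rail base behind it (-y) is at most 16 mm high.
- keeper (a joint): Angle of the brass keeper bar, rad: 0 = shut, lying across all 4 compartments along +x of tray_in; grows as it swings level, about a vertical hinge, towards +y of the tray, up to a stop at 1.9. Stays where left (friction 0.12 N m). A sprung ball catch resists from 0.08 rad (some 5 N at the knob) and from 0.035 rad snaps the bar to 0 and holds it.
- keeper_hinge (a point): On the keeper bar's hinge axis, at the bar's top face, 66 mm above the table; x = -139 mm, y = 0 in tray_in. The bar is 270 mm long, 14 mm wide, 10 mm thick, its underside 6 mm above rasps or blocks lying in the tray. Shut, its free end lies over a catch at x = 135 mm of tray_in, up to 54 mm above the table.
- keeper_knob (a point): Grip point of the black round upright knob on the keeper bar (18 mm diameter, 32 mm tall above the bar's top face), 200 mm from the hinge, 16 mm above the bar's top face. Its x axis points along the bar away from the hinge.
- bin: Green plastic open bin, fixed, 120 x 120 mm outside, 36 mm high, walls 4 mm, for heel blocks. Origin at the centre of its underside, on the table.
- rasp1: Shoemaker's rasp, flat underside, 140 mm long, 0.1 to 0.16 kg: plain pale wood handle block 78 mm long, 28 mm wide, 26 mm high (from x = -70 to +8 mm) with a brass collar at its front end and a steel blade 62 mm long, 20 mm wide, 8 mm thick (x = +8 to +70 mm). Origin at the middle of its length, on its underside; +x points from handle to blade, z up. Balances at about x = -16 mm. May be absent.
- rasp1_grip (a point): Good place to grip that rasp: on its handle at x = -25 mm, y = 0, 13 mm above its underside; same axes.
- rasp2: Shoemaker's rasp, flat underside, 140 mm long, 0.1 to 0.16 kg: red handle block 78 mm long, 28 mm wide, 26 mm high (from x = -70 to +8 mm) with a brass collar at its front end and a steel blade 62 mm long, 20 mm wide, 8 mm thick (x = +8 to +70 mm). Origin at the middle of its length, on its underside; +x points from handle to blade, z up. Balances at about x = -16 mm. May be absent.
- rasp2_grip (a point): Good place to grip that rasp: on its handle at x = -25 mm, y = 0, 13 mm above its underside; same axes.
- rasp3: Shoemaker's rasp, flat underside, 140 mm long, 0.1 to 0.16 kg: blue handle block 78 mm long, 28 mm wide, 26 mm high (from x = -70 to +8 mm) with a brass collar at its front end and a steel blade 62 mm long, 20 mm wide, 8 mm thick (x = +8 to +70 mm). Origin at the middle of its length, on its underside; +x points from handle to blade, z up. Balances at about x = -16 mm. May be absent.
- rasp3_grip (a point): Good place to grip that rasp: on its handle at x = -25 mm, y = 0, 13 mm above its underside; same axes.
- rasp4: Shoemaker's rasp, flat underside, 140 mm long, 0.1 to 0.16 kg: yellow handle block 78 mm long, 28 mm wide, 26 mm high (from x = -70 to +8 mm) with a brass collar at its front end and a steel blade 62 mm long, 20 mm wide, 8 mm thick (x = +8 to +70 mm). Origin at the middle of its length, on its underside; +x points from handle to blade, z up. Balances at about x = -16 mm. May be absent.
- rasp4_grip (a point): Good place to grip that rasp: on its handle at x = -25 mm, y = 0, 13 mm above its underside; same axes.
- block1: Terracotta-coloured heel block, 28 (x) x 70 (y) x 26 (z) mm, 0.06 kg, origin at the centre of its underside. One such block has been left in one of the tray's compartments, its length along the compartment; the others are absent.
- block2: Terracotta-coloured heel block, 28 (x) x 70 (y) x 26 (z) mm, 0.06 kg, origin at the centre of its underside. One such block has been left in one of the tray's compartments, its length along the compartment; the others are absent.
- block3: Terracotta-coloured heel block, 28 (x) x 70 (y) x 26 (z) mm, 0.06 kg, origin at the centre of its underside. One such block has been left in one of the tray's compartments, its length along the compartment; the others are absent.
- last: Wooden shoe last, 210 mm long, 85 mm high; origin on its underside; a bystander, not to be disturbed.
- weight: Iron bench weight, 42 mm diameter, 42 mm high, 0.9 kg; origin on its underside; a bystander, not to be disturbed.
- hammer: Hammer lying flat; origin on its underside; a bystander, not to be disturbed.
- spool1: Purple thread spool, 44 mm diameter, 58 mm high, upright; origin on its underside; a bystander, not to be disturbed.
- spool2: White thread spool, 44 mm diameter, 58 mm high, upright; origin on its underside; a bystander, not to be disturbed.
- glue: Can of glue, 70 mm diameter, 90 mm high; origin on its underside; a bystander, not to be disturbed.
Not all that is in view belongs to the job. What is shaped like the rasp1 but pink is not meant. What is shaped like the block3 but purple is not meant.

How it is judged:
By the outcome, as a careful person would: the job done as asked, in the order asked, and still so for the second after the job is handed in, with the robot touching nothing.
Of rasp1, rasp2, rasp3, rasp4 only 3 to 4 are there at a start; the rules pass over those that are not, and their reading is None.
Of block1, block2, block3 only 1 to 1 are there at a start; the rules pass over those that are not, and their reading is None.
At some moment in a run one of rasp1, rasp2, rasp3, rasp4 may be knocked a few centimetres aside while the robot is not near it.
Once in a run the grip may slacken for a moment while it holds something.
It also fails if it takes over 208 s, if anything falls off the work surface, if the arm or the gripper's body presses on something with over 40 N, if the wrist force passes 120 N, or if a joint passes its speed limit or range.

ROBOT

A 7-joint arm with a two-finger parallel gripper is mounted at the origin on the work surface. World frame = base frame: x ahead of the robot, y to its left, z up, the work surface at z = 0. Lengths are in m, angles in degrees, forces in N, time in s.
With the tool pointing down it reaches from about 0.425 to 0.875 m from the base axis. Payload 4.7 kg.
Tool frame: the origin (TCP) lies on the centre line of the jaws, within the pads' length; the fingertips stand env.nose_length ahead of it and the grasp point (between the pads) lies 8 mm behind it (env.nose_length is the distance from the TCP to the fingertips, in m); y points along the fingers, z is the direction in which the jaws open and shut, and the axes are right-handed (so a half turn about y gives the same grasp; the last joint's range is limited). The gripper opens to 87 mm and grips with 3 to 60 N. Pads are 19 mm wide; open, the fingers measure 117 mm over their backs; the gripper's body (75 mm by 190 mm) begins 51 mm behind the grasp point.
Start: joints at [67.557, 18.392, -4.016, 83.108, 1.295, 78.541, -3.26], TCP at [0.257, -0.597, 0.234] pointing down, gripper open.
Joint ranges: [-163.93, 163.93], [-17.29, 119.83], [-79.2, 71.16], [3.27, 140.29], [-89.18, 269.18], [5.43, 117.66], [-154.24, 154.24]. Speed limits (degrees/s): [147.25, 147.25, 180, 180, 180, 180, 180].

INTERFACE

Orientations are given as [roll, pitch, yaw] about the fixed x, y, z axes, in that order (R = Rz(yaw) Ry(pitch) Rx(roll)).
In Python, from cell import env, read_camera, camera_info, job, models gives the robot as it stands.
- The arm moves only by the tool move_arm, never from a script. Its argument "moves" is a list of rows, each a list of 6 numbers: the shift along the tool's x, y, z in mm, then the turn, a rotation vector about the tool's x, y, z in degrees. In form: [[x, y, z, ax, ay, az], ...]. A call has 1 to 20 rows; each row is the pose to reach, as a shift and turn from the pose commanded when the call began, along the tool's axes at that moment; what a row does not reach only later rows make up. A row lasts 1/12 s, in which the tool goes at most 41.7 mm and 7.16 degrees, less where a joint would pass 70% of its speed; a pose out of reach is approached as far as the arm can. A call with a gripper value outside its range is refused whole. "claw" is the finger opening in mm, from 0 to 87, set as the call begins (left out, the last holds). The fingers move at their own pace and stop on an object; "newtons" is the grip in N (left out, the last holds). Time passes only in rows, so rows that repeat a pose let the fingers close. It gives the time, the measured TCP pose, the force and the opening at its end, in the units of the state.
- env.get_obs(): the state, without advancing time (a new reading comes with each control period).
- read_camera(name): name is "side" or "top"; returns (picture, depth): 384x512x3 uint8, red, green, blue; 384x512 float32, m along the optical axis (not along the pixel's ray), 0 where there is no reading.
- camera_info(name): a dict with "fx", "fy", "cx", "cy" (pixels), "distortion" ([k1, k2, p1, p2, k3] as OpenCV has them; the pictures are not rectified), "R" (3x3) and "t" (3): a world point X has camera coordinates R X + t. Camera axes: x right, y down, z forward; pixel columns grow to the right and rows downward; lengths in m; the calibration is good to about 2 mm. A picture is of the moment at which its call begins. camera_info takes no time and is no camera call.
- job.sign_off(): hands the job in, once; it reports no verdict.
Trained networks look in the newest picture that a camera, given by its name, has taken for a name from the list of things; names that differ only in an ending like _2 or _b are one class to them, and where a whole thing is asked for, a point or a joint stands for the part that bears it (a point fixed in the world has none). Each returns a list of dicts, best first, with "score" (0 to 1); they miss things now and then, are a little off and sometimes report something else, mostly with a low value. They report only what shows in the picture. A call takes as long as a camera call. They do not tell look-alikes from the thing itself.
- models.spot_in(target, camera): "point" ([x, y, z] in m, in world coordinates, good to about 4 mm: the middle of the surface that is visible of it).
- models.cut_out(target, camera): "mask" (384x512 bool, what is visible of it).
The state is a dict: "time_s": time; "qpos": joint angles; "joint_velocities": joint speeds; "effort": joint torques, N m; "tool_pos": TCP position; "tool_rot": TCP orientation; "force": force on the tool from outside, world axes, zero at the start; "wrist_torque": the same for the moment, N m; "grip_width": finger opening in m.
Only numpy, scipy, OpenCV 4.12 (cv2) and the standard library are available. Lean on these libraries where they do the work, as an engineer would, in place of code of your own. Each camera call takes 0.05 s, during which the arm holds its last target.

## Working session

There is one attempt and no reset: what is moved stays moved. The work goes in short steps, Python scripts to look and compute and a tool call to move; the robot and the scene stay as the last step left them, time stands still between calls to the robot, and variables do not carry over. Pictures are saved under pics/ and viewed, and the job is handed in when it is done.

Besides the shell and the picture viewer there is one more tool, called after "Emit:" as name(argument=value, ...) on one line, values as JSON. move_arm: Moves the arm, as the interface text tells. Its arguments: {"type":"object","properties":{"moves":{"type":"array","items":{"type":"array","items":{"type":"number"}}},"claw":{"type":"number"},"newtons":{"type":"number"}},"required":["moves"]}

```bash
ls; mkdir -p pics; python3 - <<'E'
from cell import env, read_camera, camera_info, job, models
import cv2
print(env.get_obs(), env.nose_length)
for n in ("side","top"):
    p,d=read_camera(n); cv2.imwrite(f"pics/{n}0.png",p[:,:,::-1]); i=camera_info(n); print(n,i)
E
```

```text
pics
{'time_s': 0.0, 'qpos': array([67.55717532, 18.43780922, -4.01434472, 83.17565412,  1.29424017,
       78.54052173, -3.25956429]), 'joint_velocities': array([-0.03802651,  0.08892332,  0.020963  , -0.11206686,  0.11569624,
        0.03848596,  0.04087341]), 'effort': array([ 3.75705467e-04, -4.91286564e+01, -4.03775750e-01, -3.12527704e+01,
       -6.40020682e-02,  4.36745526e-02,  1.59445899e-04]), 'tool_pos': array([ 0.25632492, -0.59674032,  0.23246891]), 'tool_rot': array([-9.01087885e+01, -5.43651389e-03, -1.56748246e+02]), 'force': array([ 0.68478654,  1.02817686, -0.27504704]), 'wrist_torque': array([ 0.00836447, -0.02754912,  0.02270559]), 'grip_width': 0.08693169673392975} 0.011
side {'fx': 400.2450624823748, 'fy': 400.2450624823748, 'cx': 251.5363944771066, 'cy': 193.53398870723615, 'distortion': array([-0.04314843,  0.        ,  0.        ,  0.        ,  0.        ]), 'R': array([[ 0.67924277, -0.73359367,  0.02166972],
       [-0.36450742, -0.36283449, -0.8576045 ],
       [ 0.63699576,  0.57462288, -0.51385304]]), 't': array([-0.38525157,  0.259527  ,  0.82622056])}
top {'fx': 481.6540733521247, 'fy': 481.6540733521247, 'cx': 257.08310548289927, 'cy': 194.05901442259176, 'distortion': array([0.03108602, 0.        , 0.        , 0.        , 0.        ]), 'R': array([[ 0.01929881, -0.99978803,  0.00717246],
       [-0.9847864 , -0.02024737, -0.17258562],
       [ 0.17269427, -0.00373265, -0.9849684 ]]), 't': array([-0.02477896,  0.55065308,  1.63874258])}
```

View pics/top0.png

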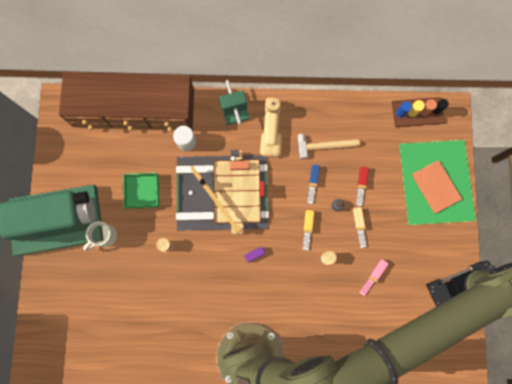

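View pics/side0.png

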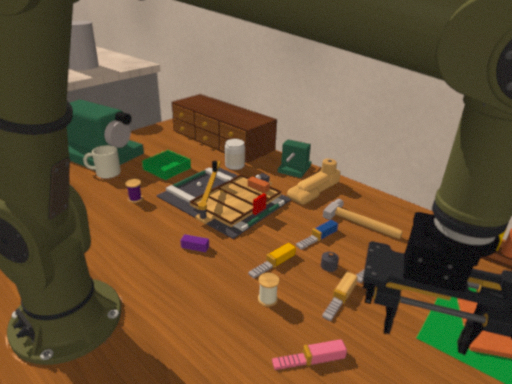

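```bash
cat > h.py <<'E'
from cell import env, read_camera, camera_info, job, models
import numpy as np, cv2
from scipy.spatial.transform import Rotation as Ro
def cloud(n,save=None):
    p,d=read_camera(n); i=camera_info(n)
    if save: cv2.imwrite(f"pics/{save}.png",p[:,:,::-1])
    K=np.array([[i['fx'],0,i['cx']],[0,i['fy'],i['cy']],[0,0,1]])
    v,u=np.mgrid[0:384,0:512]
    q=cv2.undistortPoints(np.stack([u,v],-1).reshape(-1,1,2).astype(np.float64),K,i['distortion']).reshape(384,512,2)
    P=np.dstack([q*d[...,None],d])
    W=(P-i['t'])@i['R']
    W[d==0]=np.nan
    return p,W
def crop(p,u0,v0,u1,v1,name,s=6):
    cv2.imwrite(f"pics/{name}.png",cv2.resize(p[v0:v1,u0:u1,::-1],None,fx=s,fy=s,interpolation=cv2.INTER_CUBIC))
E
python3 - <<'E'
from h import *
np.set_printoptions(precision=4,suppress=True)
p,W=cloud("top")
crop(p,165,140,285,240,"trayc",6)
crop(p,285,120,405,300,"raspc",4)
for n in ["keeper_knob","keeper_hinge","push_block","tray_in","bin","rasp1","rasp2","rasp3","rasp4","block1","tray"]:
    r=models.spot_in(n,"top"); print(n,[(np.round(a["point"],4),round(a["score"],2)) for a in r[:4]])
E
```

```text
keeper_knob [(array([0.5195, 0.1306, 0.0672]), 0.62)]
keeper_hinge [(array([0.5274, 0.1274, 0.0628]), 0.79), (array([ 0.4368, -0.1907,  0.0273]), 0.56)]
push_block [(array([0.5579, 0.063 , 0.0256]), 0.86), (array([ 0.4521, -0.3758,  0.0244]), 0.29)]
tray_in []
bin [(array([0.5631, 0.405 , 0.0001]), 0.72)]
rasp1 [(array([ 0.6029, -0.3858,  0.0254]), 0.76), (array([ 0.4533, -0.382 ,  0.022 ]), 0.64), (array([ 0.441 , -0.1952,  0.0268]), 0.64), (array([ 0.6024, -0.2145,  0.0263]), 0.61)]
rasp2 [(array([ 0.6029, -0.3858,  0.0254]), 0.76), (array([ 0.4533, -0.382 ,  0.022 ]), 0.64), (array([ 0.441 , -0.1952,  0.0268]), 0.64), (array([ 0.6024, -0.2145,  0.0263]), 0.61)]
rasp3 [(array([ 0.6029, -0.3858,  0.0254]), 0.76), (array([ 0.4533, -0.382 ,  0.022 ]), 0.64), (array([ 0.441 , -0.1952,  0.0268]), 0.64), (array([ 0.6024, -0.2145,  0.0263]), 0.61)]
rasp4 [(array([ 0.6029, -0.3858,  0.0254]), 0.76), (array([ 0.4533, -0.382 ,  0.022 ]), 0.64), (array([ 0.441 , -0.1952,  0.0268]), 0.64), (array([ 0.6024, -0.2145,  0.0263]), 0.61)]
block1 [(array([ 0.3462, -0.0108,  0.0237]), 0.62), (array([0.6512, 0.0463, 0.0495]), 0.58)]
tray [(array([0.5608, 0.062 , 0.0255]), 0.98)]
```

View pics/trayc.png

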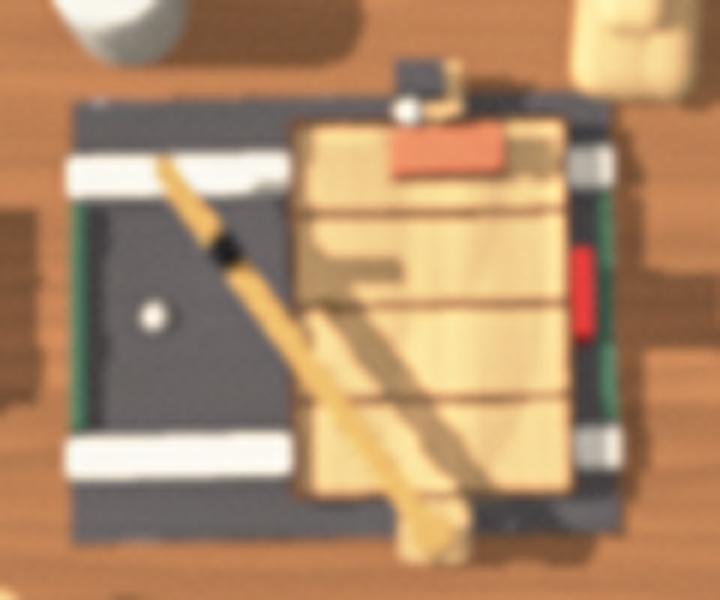

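View pics/raspc.png

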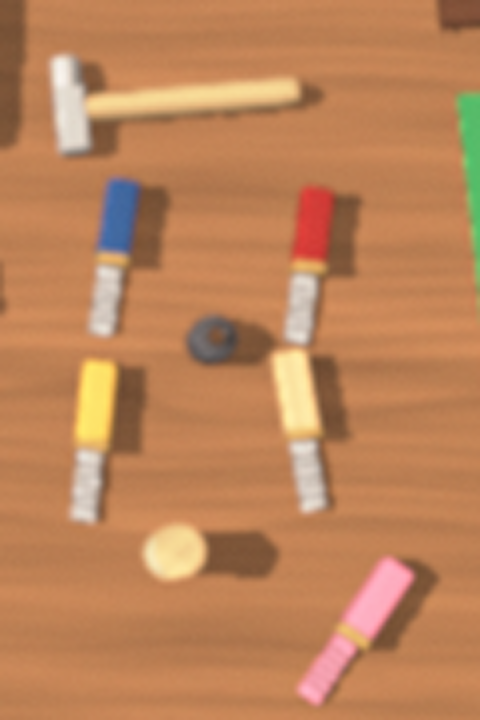

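```bash
cat >> h.py <<'E'
def rect(P):
    r=cv2.minAreaRect((P[:,:2]*1000).astype(np.float32)); return r
def hsvmask(p,lo,hi):
    h=cv2.cvtColor(p,cv2.COLOR_RGB2HSV); return cv2.inRange(h,np.array(lo),np.array(hi))>0
def rasps(p,W,win=((0.3,0.75),(-0.5,-0.05))):
    """handle tops by colour; each: handle centre, axis angle (handle->blade)"""
    out={}
    C={"rasp3":([105,120,60],[125,255,255]),"rasp4":([22,140,150],[32,255,255]),"rasp2":([0,190,90],[6,255,255]),"rasp1":([14,60,170],[24,140,255])}
    for k,(lo,hi) in C.items():
        m=hsvmask(p,lo,hi)&(W[...,2]>0.018)&(W[...,2]<0.034)
        m&=(W[...,0]>win[0][0])&(W[...,0]<win[0][1])&(W[...,1]>win[1][0])&(W[...,1]<win[1][1])
        n,l,s,c=cv2.connectedComponentsWithStats(m.astype(np.uint8))
        if n<2: out[k]=None; continue
        j=1+np.argmax(s[1:,4]); mm=l==j; P=W[mm]
        out[k]=(P,c[j],s[j],rect(P))
    return out
E
python3 - <<'E'
from h import *
np.set_printoptions(precision=4,suppress=True)
p,W=cloud("top")
for k,v in rasps(p,W).items():
    if v is None: print(k,None); continue
    P,c,s,r=v; print(k,c,s[4],P.mean(0),[np.round(x,1) for x in r])
# tray floor
z=W[...,2]; reg=(W[...,0]>0.35)&(W[...,0]<0.75)&(W[...,1]>-0.1)&(W[...,1]<0.26)
h=cv2.cvtColor(p,cv2.COLOR_RGB2HSV)
m=reg&(z>0.018)&(z<0.036)&(h[...,0]<30)&(h[...,2]>110)
P=W[m]; print("tray",m.sum(),P.mean(0),rect(P))
m=reg&hsvmask(p,[0,190,90],[5,255,255])&(z>0.055); P=W[m]; print("push",m.sum(),P.mean(0),P.min(0),P.max(0))
m=reg&hsvmask(p,[4,110,120],[12,190,255])&(z>0.04); P=W[m]; print("block",m.sum(),P.mean(0),rect(P))
m=reg&(z>0.058)&(z<0.075); P=W[m]; print("bar",m.sum(),P.mean(0),rect(P))
m=reg&(z>0.085); P=W[m]; print("knob",m.sum(),P.mean(0),P)
m=(W[...,0]>0.45)&(W[...,0]<0.68)&(W[...,1]>0.3)&(W[...,1]<0.5)&(z>0.025)&(z<0.045); P=W[m]; print("bin",P.mean(0),rect(P))
E
```

```text
rasp3 [314.3333 173.4946] 93 [ 0.634  -0.2173  0.0248] [array([ 633.2, -217.2]), array([22.3, 58. ]), np.float64(80.6)]
rasp4 [308.3796 219.7778] 108 [ 0.467  -0.1962  0.0243] [array([ 466.9, -196.1]), array([21.5, 66. ]), np.float64(85.3)]
rasp2 [364.5 179.5] 2 [ 0.6159 -0.3964  0.0241] [array([ 615.9, -396.4]), array([6.1, 0. ]), np.float64(135.2)]
rasp1 [327.7716 145.1624] 197 [ 0.7401 -0.2661  0.0236] [array([ 742.7, -278.8]), array([ 20.9, 185.7]), np.float64(5.5)]
tray 2739 [0.5745 0.0522 0.0246] ((583.5699462890625, 81.37749481201172), (352.9207763671875, 337.1080017089844), 89.08051300048828)
push 7 [ 0.555  -0.0282  0.0631] [ 0.5448 -0.0309  0.0576] [ 0.5885 -0.0267  0.0679]
block 151 [0.6529 0.0509 0.0476] ((635.6572875976562, 22.02472686767578), (136.27113342285156, 55.80775451660156), 60.595054626464844)
bar 367 [0.5399 0.1155 0.0652] ((610.5966796875, 93.0342788696289), (364.8036193847656, 179.31353759765625), 37.04331970214844)
knob 109 [0.7039 0.2259 0.0909] [[0.7489 0.2544 0.095 ]
 [0.7496 0.2373 0.094 ]
 [0.7475 0.2555 0.0877]
 [0.7458 0.244  0.0942]
 [0.7464 0.2408 
[... 1931 characters left out ...]
.7183 0.2399 0.0905]
 [0.7197 0.2371 0.0856]
 [0.5908 0.1788 0.0962]
 [0.5907 0.1753 0.0972]
 [0.5919 0.1725 0.0918]
 [0.5871 0.182  0.0973]
 [0.5871 0.1786 0.0974]
 [0.5878 0.1755 0.0942]
 [0.5867 0.1715 0.1   ]
 [0.5867 0.168  0.1004]
 [0.582  0.1809 0.1051]
 [0.5839 0.1786 0.0958]
 [0.5847 0.1756 0.0927]
 [0.5835 0.1715 0.0985]
 [0.5843 0.1685 0.0951]
 [0.5806 0.182  0.0946]
 [0.5806 0.1786 0.0949]
 [0.5798 0.1747 0.0995]
 [0.5808 0.1718 0.095 ]
 [0.5806 0.1682 0.0963]
 [0.577  0.1784 0.0957]
 [0.5779 0.1754 0.0916]
 [0.5768 0.1714 0.0973]
 [0.5776 0.1683 0.094 ]]
bin [0.5593 0.4022 0.033 ] ((560.2410278320312, 399.7287902832031), (122.20751953125, 119.48794555664062), 3.8961477279663086)
```

```bash
cat >> h.py <<'E'
def ray(u,v,z,n="top"):
    i=camera_info(n); K=np.array([[i['fx'],0,i['cx']],[0,i['fy'],i['cy']],[0,0,1]])
    uv=np.stack([np.atleast_1d(u),np.atleast_1d(v)],-1).astype(float).reshape(-1,1,2)
    q=cv2.undistortPoints(uv,K,i['distortion']).reshape(-1,2)
    d=np.c_[q,np.ones(len(q))]@i['R']; o=-i['R'].T@i['t']
    return o+d*((z-o[2])/d[:,2])[:,None]
def comp(m,idx=None):
    n,l,s,c=cv2.connectedComponentsWithStats(m.astype(np.uint8)); j=1+np.argmax(s[1:,4]); return l==j
def colrect(p,uvwin,lo,hi,z,n="top"):
    u0,v0,u1,v1=uvwin; m=np.zeros(p.shape[:2],bool); m[v0:v1,u0:u1]=hsvmask(p[v0:v1,u0:u1],lo,hi)
    m=comp(m); v,u=np.nonzero(m); P=ray(u,v,z,n); return m.sum(),P.mean(0),rect(P)
E
python3 - <<'E'
from h import *
np.set_printoptions(precision=4,suppress=True)
p,W=cloud("top")
def cr(a,b,z): return ray(165+(a+.5)/6-.5,140+(b+.5)/6-.5,z)[0]
for a,b,z in [(297,120,.032),(568,120,.032),(572,495,.032),(297,495,.032),(435,535,.066),(225,250,.098),(165,165,.066),(583,293,.065),(583,245,.065),(583,340,.065),(407,110,.054)]: print(a,b,cr(a,b,z))
h=cv2.cvtColor(p,cv2.COLOR_RGB2HSV)
for u,v in [(362,184),(362,180),(358,215),(360,222),(240,165),(262,188),(315,175),(309,215)]: print(u,v,h[v,u],W[v,u])
print(colrect(p,(345,160,380,195),[0,150,80],[8,255,255],.026))
print(colrect(p,(345,160,380,195),[170,150,80],[180,255,255],.026))
print(colrect(p,(300,160,330,200),[100,120,60],[125,255,255],.026))
print(colrect(p,(295,200,325,245),[20,130,120],[32,255,255],.026))
print(colrect(p,(346,200,375,235),[14,60,190],[26,180,255],.026))
print("block",colrect(p,(225,155,255,175),[3,110,150],[12,200,255],.050))
print("knob",colrect(p,(195,175,212,190),[0,0,0],[180,255,60],.098))
E
```

```text
297 120 [0.6758 0.1423 0.032 ]
568 120 [ 0.6793 -0.0192  0.032 ]
572 495 [ 0.4545 -0.0257  0.032 ]
297 495 [0.4513 0.1345 0.032 ]
435 535 [0.4261 0.0523 0.066 ]
225 250 [0.5827 0.1746 0.098 ]
165 165 [0.6388 0.2151 0.066 ]
583 293 [ 0.5683 -0.0296  0.065 ]
583 245 [ 0.5966 -0.0291  0.065 ]
583 340 [ 0.5407 -0.03    0.065 ]
407 110 [0.6778 0.0759 0.054 ]
362 184 [  6 178 213] [ 0.5996 -0.3875  0.0226]
362 180 [  1 189 212] [ 0.6137 -0.3873  0.025 ]
358 215 [ 22  92 251] [ 0.4877 -0.3713  0.0231]
360 222 [ 23  87 252] [ 0.4633 -0.3784  0.0207]
240 165 [  9 144 238] [0.6535 0.0485 0.0509]
262 188 [  1 188 227] [ 0.568  -0.0303  0.0746]
315 175 [108 147 161] [ 0.6291 -0.22    0.0223]
309 215 [ 24 148 253] [ 0.4842 -0.1986  0.0227]
(np.int64(173), array([ 0.6305, -0.391 ,  0.026 ]), ((630.8338012695312, -391.2275390625), (32.981658935546875, 68.50231170654297), 82.89181518554688))Traceback (most recent call last):
  File "<stdin>", line 9, in <module>
  File "h.py", line 42, in colrect
    m=comp(m); v,u=np.nonzero(m); P=ray(u,v,z,n); return m.sum(),P.mean(0),rect(P)
  File "h.py", line 39, in comp
    n,l,s,c=cv2.connectedComponentsWithStats(m.astype(np.uint8)); j=1+np.argmax(s[1:,4]); return l==j
                                                                      ~~~~~~~~~^^^^^^^^^
    return _wrapfunc(a, 'argmax', axis=axis, out=out, **kwds)
    return bound(*args, **kwds)
ValueError: attempt to get argmax of an empty sequence
```

```bash
python3 - <<'E'
from h import *
np.set_printoptions(precision=4,suppress=True)
p,W=cloud("top")
print("red",colrect(p,(345,160,380,195),[0,150,80],[4,255,255],.026))
print("blue",colrect(p,(300,160,330,200),[100,120,60],[125,255,255],.026))
print("yel",colrect(p,(295,200,325,245),[20,130,120],[32,255,255],.026))
print("pale",colrect(p,(346,200,375,235),[14,60,190],[26,180,255],.026))
print("block",colrect(p,(225,155,255,175),[3,110,150],[12,200,255],.050))
print("knob",colrect(p,(195,175,212,190),[0,0,0],[180,255,60],.098))
for n in ["spool1","spool2","weight","glue","last","hammer"]:
    r=models.spot_in(n,"top"); print(n,[(np.round(a["point"],4),round(a["score"],2)) for a in r[:3]])
m=(W[...,2]>.045)&(W[...,2]<.07)&(W[...,0]>.35)&(W[...,0]<.5)&(W[...,1]>.24)&(W[...,1]<.4)
print("spool1",rect(W[m]),W[m].mean(0))
crop(p,140,220,260,280,"sp",6)
E
```

```text
red (np.int64(136), array([ 0.6303, -0.3908,  0.026 ]), ((630.986572265625, -391.0278625488281), (28.530899047851562, 62.165950775146484), 81.1429214477539))
blue (np.int64(96), array([ 0.6336, -0.2173,  0.026 ]), ((633.5913696289062, -217.52285766601562), (21.277233123779297, 57.511837005615234), 83.0584716796875))
yel (np.int64(144), array([ 0.4663, -0.1956,  0.026 ]), ((467.0541687011719, -195.95474243164062), (26.341609954833984, 68.16748046875), 83.82044219970703))
pale (np.int64(224), array([ 0.4763, -0.3713,  0.026 ]), ((476.0701904296875, -371.4769592285156), (81.60157775878906, 34.332794189453125), 9.695684432983398))
block (np.int64(178), array([0.6546, 0.0512, 0.05  ]), ((655.464111328125, 50.41934585571289), (32.638694763183594, 67.22650146484375), 1.2167736291885376))
knob (np.int64(13), array([0.5815, 0.1736, 0.098 ]), ((581.8864135742188, 173.19789123535156), (10.48641300201416, 10.207294464111328), 2.1841163635253906))
spool1 [(array([ 0.3377, -0.2617,  0.0584]), 0.65), (array([0.3682, 0.3026, 0.0571]), 0.44)]
spool2 [(array([ 0.3377, -0.2617,  0.0584]), 0.65), (array([0.3682, 0.3026, 0.0571]), 0.44)]
weight [(array([ 0.5153, -0.3014,  0.0301]), 0.42)]
glue [(array([0.7391, 0.2441, 0.0936]), 0.78)]
last [(array([ 0.787 , -0.0592,  0.0474]), 0.61), (array([0.5579, 0.0594, 0.027 ]), 0.43), (array([0.5242, 0.1289, 0.0628]), 0.23)]
hammer [(array([ 0.7454, -0.2424,  0.0266]), 0.82)]
spool1 ((369.87255859375, 307.1512145996094), (42.073524475097656, 34.519752502441406), 89.34832000732422) [0.3693 0.3071 0.0562]
```

View pics/sp.png

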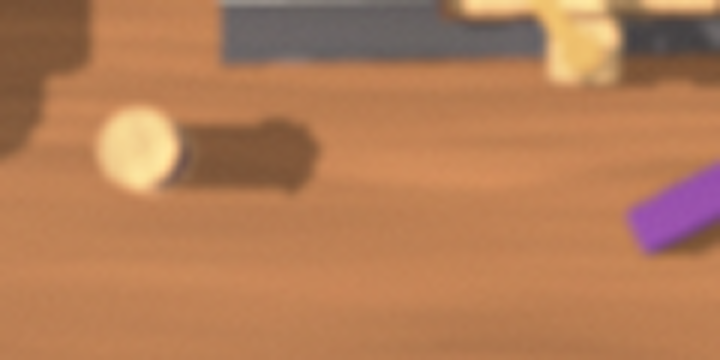

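```bash
cat > pl.py <<'E'
import numpy as np, json, os, sys
F="cmd.json"
if not os.path.exists(F): json.dump([257,-597,234,-156.75],open(F,"w"))
def cur(): return np.array(json.load(open(F)))
def plan(*ts):
    c=cur(); a=np.radians(c[3]); ex=np.array([np.cos(a),np.sin(a)]); ez=np.array([-np.sin(a),np.cos(a)])
    for t in ts:
        d=np.array(t[:2])-c[:2]; dy=(t[3]-c[3]+180)%360-180
        print(t,"->",[round(float(x),1) for x in (d@ex, c[2]-t[2], d@ez, 0, -dy, 0)], "dist %.0f"%np.linalg.norm(np.array(t[:3])-c[:3]))
def did(r):
    c=cur(); a=np.radians(c[3]); ex=np.array([np.cos(a),np.sin(a)]); ez=np.array([-np.sin(a),np.cos(a)])
    xy=c[:2]+r[0]*ex+r[2]*ez
    n=[xy[0],xy[1],c[2]-r[1],c[3]-r[4]]; json.dump([float(x) for x in n],open(F,"w")); print("cmd",np.round(n,1))
E
python3 - <<'E'
from pl import *
plan((582,174.5,180,-142.5))
E
```

```text
(582, 174.5, 180, -142.5) -> [-603.2, 54.0, -580.6, 0.0, -14.2, 0.0] dist 839
```

Emit:
move_arm(moves=[[-60,5,-58,0,-2,0],[-120,10,-116,0,-4,0],[-180,15,-174,0,-6,0],[-240,20,-232,0,-8,0],[-300,26,-290,0,-10,0],[-360,32,-348,0,-12,0],[-420,38,-406,0,-14,0],[-480,44,-464,0,-14,0],[-540,50,-520,0,-14,0],[-603,54,-581,0,-14.2,0],[-603,54,-581,0,-14.2,0],[-603,54,-581,0,-14.2,0],[-603,54,-581,0,-14.2,0],[-603,54,-581,0,-14.2,0],[-603,54,-581,0,-14.2,0],[-603,54,-581,0,-14.2,0],[-603,54,-581,0,-14.2,0],[-603,54,-581,0,-14.2,0],[-603,54,-581,0,-14.2,0],[-603,54,-581,0,-14.2,0]], claw=50)

```text
time_s: 2.82
tool_pos: [0.5797, 0.1709, 0.1799]
tool_rot: [-90.0, 0.0, -142.6]
force: [0.9, -0.7, 0.1]
grip_width: 0.0502
```

```bash
python3 - <<'E'
from pl import *
did([-603,54,-581,0,-14.2,0])
plan((582,174.5,82,-142.5))
from h import *
p,W=cloud("top"); cv2.imwrite("pics/t1.png",p[150:250,165:285,::-1].repeat(5,0).repeat(5,1)); o=env.get_obs(); print(o["tool_pos"],o["tool_rot"])
p,W=cloud("side","s1")
E
```

```text
cmd [ 581.7  174.8  180.  -142.6]
(582, 174.5, 82, -142.5) -> [-0.0, 98.0, 0.5, 0.0, -0.1, 0.0] dist 98
[0.5799993  0.18165454 0.17895505] [ -90.39513526    0.3770367  -142.0455365 ]
```

View pics/s1.png

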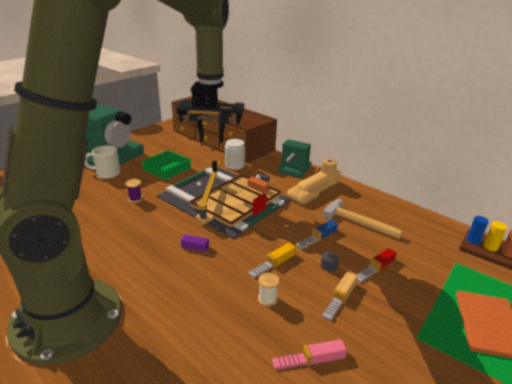

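Emit:
move_arm(moves=[[0,0,0,0,0,0],[0,0,0,0,0,0],[0,20,0,0,0,0],[0,40,0,0,0,0],[0,60,0,0,0,0],[0,80,0,0,0,0],[0,98,0,0,0,0],[0,98,0,0,0,0],[0,98,0,0,0,0],[0,98,0,0,0,0]])

```text
time_s: 3.75
tool_pos: [0.5799, 0.1683, 0.0834]
tool_rot: [-89.9, 0.1, -142.7]
force: [-0.3, 0.1, 1.0]
grip_width: 0.0499
```

Emit:
move_arm(moves=[[0,0,0,0,0,0],[0,0,0,0,0,0],[0,0,0,0,0,0],[0,0,0,0,0,0],[0,0,0,0,0,0],[0,0,0,0,0,0]], claw=0, newtons=20)

```text
time_s: 4.25
tool_pos: [0.579, 0.1696, 0.0821]
tool_rot: [-90.0, 0.0, -142.5]
force: [-1.1, 0.5, 0.5]
grip_width: 0.018
```

```bash
python3 - <<'E'
from pl import *
did([0,98,0,0,0,0])
from h import *
print(env.get_obs()["tool_pos"],env.get_obs()["force"])
crop(read_camera("top")[0],165,140,285,240,"t2",6)
H=np.array([426.2,54.4])
for th in (45,53,61,69,77,85,90.5):
    a=np.radians(th); plan((H[0]+195*np.cos(a),H[1]+195*np.sin(a),82,th-180))
E
```

```text
cmd [ 581.7  174.8   82.  -142.6]
[0.57899582 0.16960504 0.08205086] [-1.06970633  0.47641367  0.48865301]
(np.float64(564.0858223313768), np.float64(192.28582233137675), 82, -135) -> [3.4, 0.0, -24.5, 0.0, -7.6, 0.0] dist 25
(np.float64(543.5539295146494), np.float64(210.1339244592221), 82, -127) -> [8.8, 0.0, -51.2, 0.0, -15.6, 0.0] dist 52
(np.float64(520.7378759480357), np.float64(224.95084289218218), 82, -119) -> [17.9, 0.0, -76.8, 0.0, -23.6, 0.0] dist 79
(np.float64(496.08175016133356), np.float64(236.44818316695435), 82, -111) -> [30.5, 0.0, -101.0, 0.0, -31.6, 0.0] dist 105
(np.float64(470.06545559705364), np.float64(244.40216263312087), 82, -103) -> [46.3, 0.0, -123.1, 0.0, -39.6, 0.0] dist 132
(np.float64(443.1953698357933), np.float64(248.65796612789038), 82, -95) -> [65.1, 0.0, -142.8, 0.0, -47.6, 0.0] dist 157
(np.float64(424.49832557781707), np.float64(249.3925749975134), 82, -89.5) -> [79.5, 0.0, -154.8, 0.0, -53.1, 0.0] dist 174
```

View pics/t2.png

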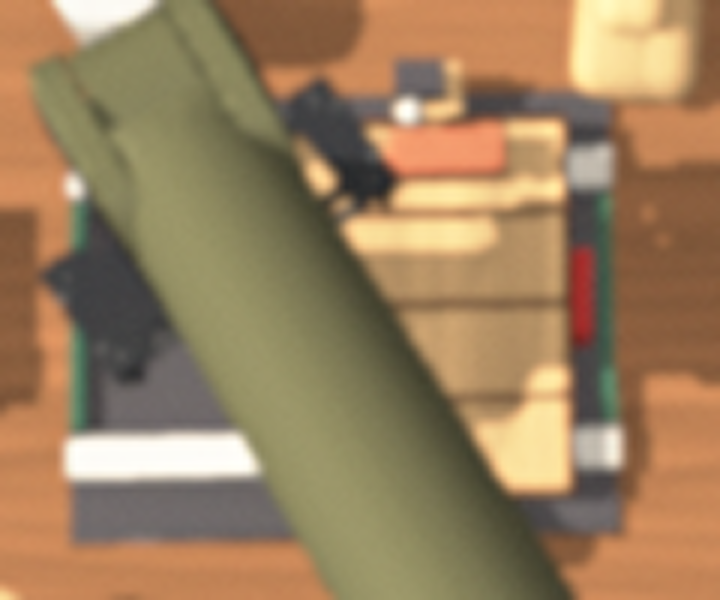

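```bash
cat >> pl.py <<'E'
def setc(*v): json.dump(list(v),open(F,"w"))
E
python3 - <<'E'
from pl import *
setc(579,169.6,82,-142.5)
H=np.array([426.2,54.4])
for th in (41,45,49,53,57,61,65,69,73,77,81,85,88,90.5):
    a=np.radians(th); plan((round(H[0]+193*np.cos(a),1),round(H[1]+193*np.sin(a),1),82,th-180))
E
```

```text
(np.float64(571.9), np.float64(181.0), 82, -139) -> [-1.3, 0.0, -13.4, 0.0, -3.5, 0.0] dist 13
(np.float64(562.7), np.float64(190.9), 82, -135) -> [-0.0, 0.0, -26.8, 0.0, -7.5, 0.0] dist 27
(np.float64(552.8), np.float64(200.1), 82, -131) -> [2.2, 0.0, -40.1, 0.0, -11.5, 0.0] dist 40
(np.float64(542.4), np.float64(208.5), 82, -127) -> [5.4, 0.0, -53.1, 0.0, -15.5, 0.0] dist 53
(np.float64(531.3), np.float64(216.3), 82, -123) -> [9.4, 0.0, -66.1, 0.0, -19.5, 0.0] dist 67
(np.float64(519.8), np.float64(223.2), 82, -119) -> [14.3, 0.0, -78.6, 0.0, -23.5, 0.0] dist 80
(np.float64(507.8), np.float64(229.3), 82, -115) -> [20.1, 0.0, -90.7, 0.0, -27.5, 0.0] dist 93
(np.float64(495.4), np.float64(234.6), 82, -111) -> [26.8, 0.0, -102.5, 0.0, -31.5, 0.0] dist 106
(np.float64(482.6), np.float64(239.0), 82, -107) -> [34.2, 0.0, -113.7, 0.0, -35.5, 0.0] dist 119
(np.float64(469.6), np.float64(242.5), 82, -103) -> [42.4, 0.0, -124.4, 0.0, -39.5, 0.0] dist 131
(np.float64(456.4), np.float64(245.0), 82, -99) -> [51.4, 0.0, -134.5, 0.0, -43.5, 0.0] dist 144
(np.float64(443.0), np.float64(246.7), 82, -95) -> [61.0, 0.0, -144.0, 0.0, -47.5, 0.0] dist 156
(np.float64(432.9), np.float64(247.3), 82, -92) -> [68.6, 0.0, -150.6, 0.0, -50.5, 0.0] dist 165
(np.float64(424.5), np.float64(247.4), 82, -89.5) -> [75.2, 0.0, -155.8, 0.0, -53.0, 0.0] dist 173
```

Emit:
move_arm(moves=[[0,0,-7,0,-2,0],[0,0,-13,0,-4,0],[0,0,-20,0,-6,0],[0,0,-27,0,-8,0],[2,0,-40,0,-11.5,0],[5,0,-53,0,-15.5,0],[9,0,-66,0,-19.5,0],[14,0,-79,0,-23.5,0],[20,0,-91,0,-27.5,0],[27,0,-102,0,-31.5,0],[34,0,-114,0,-35.5,0],[42,0,-124,0,-39.5,0],[51,0,-134,0,-43.5,0],[61,0,-144,0,-47.5,0],[69,0,-151,0,-50.5,0],[75,0,-156,0,-53,0],[75,0,-156,0,-53,0],[75,0,-156,0,-53,0],[75,0,-156,0,-53,0],[75,0,-156,0,-53,0]])

```text
time_s: 5.97
tool_pos: [0.4249, 0.248, 0.0819]
tool_rot: [-90.0, 0.0, -89.6]
force: [0.2, -0.3, 2.5]
grip_width: 0.0169
```

Emit:
move_arm(moves=[[0,0,0,0,0,0],[0,0,0,0,0,0],[0,0,0,0,0,0],[0,-20,0,0,0,0],[0,-40,0,0,0,0],[0,-60,0,0,0,0],[0,-80,0,0,0,0],[0,-100,0,0,0,0],[0,-100,0,0,0,0],[0,-100,0,0,0,0],[0,-100,0,0,0,0]], claw=45)

```text
time_s: 6.88
tool_pos: [0.4243, 0.2471, 0.1811]
tool_rot: [-90.0, -0.0, -89.6]
force: [0.3, -0.5, -0.4]
grip_width: 0.0451
```

```bash
python3 - <<'E'
from pl import *
from h import *
o=env.get_obs(); print(o["tool_pos"],o["tool_rot"])
p,W=cloud("side","s3")
p,W=cloud("top","t3")
crop(p,165,140,285,240,"t3c",6)
E
```

```text
[0.42427502 0.2471495  0.18111561] [-9.00487401e+01 -3.39071416e-02 -8.95688072e+01]
```

View pics/t3.png

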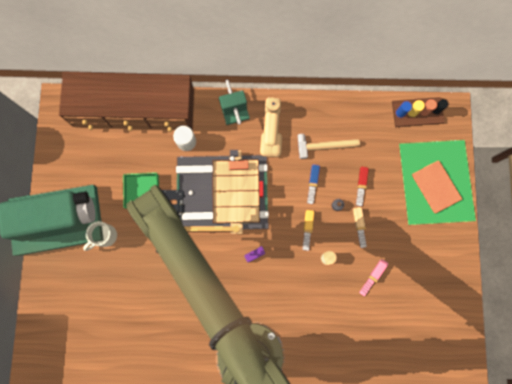

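View pics/s3.png

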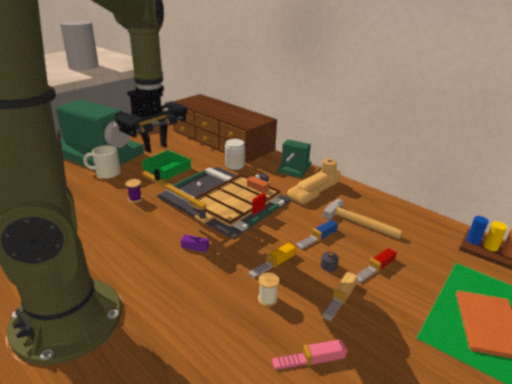

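```bash
python3 - <<'E'
from pl import *
from h import *
p,W=cloud("top")
crop(p,215,145,275,180,"catch",12)
for a in range(228,252,2): print(a,[int(1000*W[v,a,2]) for v in range(148,176,2)])
print(W[152,230],W[152,240],W[158,234])
print("block",colrect(p,(225,155,255,175),[3,110,150],[12,200,255],.050))
setc(424.5,247.3,181.2,-89.55)
E
```

```text
228 [-4, -1, 0, -4, 7, -2, 32, 15, 29, 18, 22, 22, 22, 14]
230 [2, 43, 42, 44, 40, 23, 26, 42, 50, 47, 47, 35, 22, 18]
232 [-1, 36, 45, 43, 38, 50, 50, 51, 47, 50, 47, 40, 21, 22]
234 [-1, 36, 42, 39, 36, 50, 49, 52, 43, 48, 49, 34, 22, 21]
236 [-4, 36, 56, 43, 40, 25, 28, 46, 46, 47, 43, 33, 20, 17]
238 [1, 46, 42, 48, 43, 27, 31, 50, 50, 43, 47, 30, 20, 29]
240 [-2, -6, 16, 16, 20, 18, 31, 54, 40, 46, 48, 30, 15, 28]
242 [-5, 4, -5, -3, 6, 8, 30, 51, 48, 54, 42, 19, 31, 27]
244 [-6, 2, 0, -10, -2, 13, 34, 50, 52, 53, 57, 15, 17, 18]
246 [0, 1, -3, 1, 6, 1, 31, 47, 49, 51, 52, 23, 21, 22]
248 [-1, 1, -3, -3, 7, 8, 31, 51, 47, 47, 43, 26, 23, 20]
250 [1, -4, -2, -2, 7, 3, 30, 23, 18, 26, 12, 23, 25, 17]
[0.70210018 0.08563075 0.04295696] [0.70993283 0.0509248  0.01637808] [0.67849007 0.0704232  0.05060307]
block (np.int64(183), array([0.65460121, 0.05441985, 0.05      ]), ((655.3887939453125, 53.964630126953125), (32.63874053955078, 67.262939453125), 1.2168822288513184))
```

View pics/catch.png

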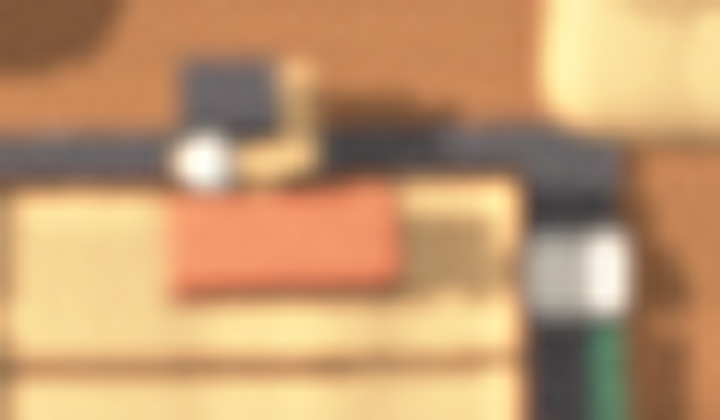

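```bash
python3 - <<'E'
from pl import *
plan((656,31,150,-88.5),(656,31,46,-88.5))
E
```

```text
(656, 31, 150, -88.5) -> [218.1, 31.2, 229.8, 0.0, -1.1, 0.0] dist 318
(656, 31, 46, -88.5) -> [218.1, 135.2, 229.8, 0.0, -1.1, 0.0] dist 344
```

Emit:
move_arm(moves=[[20,3,21,0,-1,0],[45,6,47,0,-1,0],[70,10,73,0,-1,0],[95,14,100,0,-1,0],[120,18,127,0,-1,0],[145,22,153,0,-1,0],[170,26,180,0,-1,0],[195,30,206,0,-1,0],[210,31,222,0,-1,0],[218,31,230,0,-1,0],[218,31,230,0,-1,0],[218,31,230,0,-1,0],[218,31,230,0,-1,0],[218,50,230,0,-1,0],[218,70,230,0,-1,0],[218,90,230,0,-1,0],[218,100,230,0,-1,0],[218,100,230,0,-1,0],[218,100,230,0,-1,0],[218,100,230,0,-1,0]], claw=50)

```text
time_s: 8.7
tool_pos: [0.6569, 0.0323, 0.0835]
tool_rot: [-89.9, 0.0, -88.5]
force: [0.1, 0.5, 0.8]
grip_width: 0.0499
```

```bash
python3 - <<'E'
from pl import *
did([218,100,230,0,-1,0])
plan((656,31,46,-88.5))
from h import *
p,W=cloud("top"); crop(p,205,145,285,205,"t4",8)
p,W=cloud("side"); crop(p,200,150,300,225,"s4",7); print(env.get_obs()["tool_pos"])
E
```

```text
cmd [656.2  31.1  81.2 -88.6]
(656, 31, 46, -88.5) -> [0.1, 35.2, -0.2, 0.0, -0.1, 0.0] dist 35
[0.65721346 0.03184271 0.08361143]
```

View pics/s4.png

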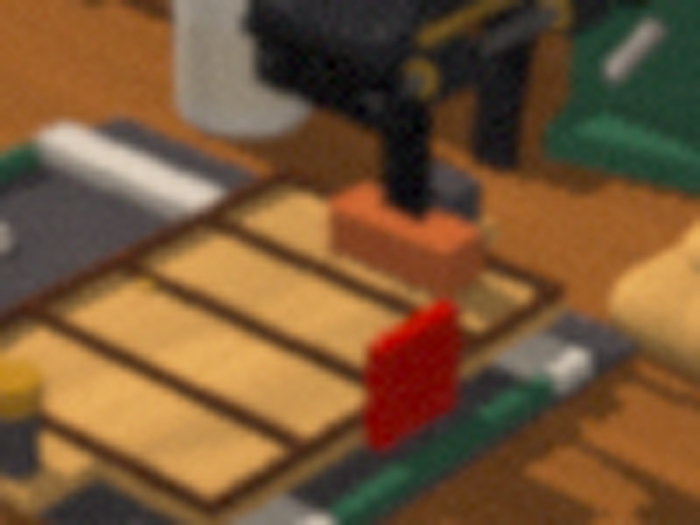

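Emit:
move_arm(moves=[[0,10,0,0,0,0],[0,20,0,0,0,0],[0,30,0,0,0,0],[0,36,0,0,0,0],[0,36,0,0,0,0],[0,36,0,0,0,0],[0,36,0,0,0,0]])

```text
time_s: 9.38
tool_pos: [0.6562, 0.0314, 0.0456]
tool_rot: [-90.0, 0.0, -88.5]
force: [0.2, 0.0, 0.6]
grip_width: 0.0498
```

Emit:
move_arm(moves=[[0,0,0,0,0,0],[0,0,0,0,0,0],[0,0,0,0,0,0],[0,0,0,0,0,0],[0,0,0,0,0,0],[0,0,0,0,0,0],[0,-10,0,0,0,0],[0,-30,0,0,0,0],[0,-50,0,0,0,0],[0,-75,0,0,0,0],[0,-100,0,0,0,0],[0,-100,0,0,0,0],[0,-100,0,0,0,0]], claw=0, newtons=30)

```text
time_s: 10.47
tool_pos: [0.6574, 0.0318, 0.1483]
tool_rot: [-89.8, -0.0, -88.5]
force: [0.2, 0.8, -0.9]
grip_width: 0.0279
```

```bash
python3 - <<'E'
from pl import *
did([0,36,0,0,0,0]);did([0,-100,0,0,0,0])
plan((556,378,150,-88.5),(556,378,75,-88.5))
E
```

```text
cmd [656.2  31.1  45.2 -88.6]
cmd [656.2  31.1 145.2 -88.6]
(556, 378, 150, -88.5) -> [-349.3, -4.8, -91.4, 0.0, -0.1, 0.0] dist 361
(556, 378, 75, -88.5) -> [-349.3, 70.2, -91.4, 0.0, -0.1, 0.0] dist 368
```

Emit:
move_arm(moves=[[-15,-4,-4,0,0,0],[-40,-4,-10,0,0,0],[-70,-4,-18,0,0,0],[-100,-4,-26,0,0,0],[-130,-4,-34,0,0,0],[-160,-4,-42,0,0,0],[-190,-4,-50,0,0,0],[-220,-4,-58,0,0,0],[-250,-4,-66,0,0,0],[-280,-4,-74,0,0,0],[-310,-4,-82,0,0,0],[-335,-4,-88,0,0,0],[-349,-4,-91,0,0,0],[-349,-4,-91,0,0,0],[-349,-4,-91,0,0,0],[-349,20,-91,0,0,0],[-349,45,-91,0,0,0],[-349,70,-91,0,0,0],[-349,70,-91,0,0,0],[-349,70,-91,0,0,0]])

```text
time_s: 12.13
tool_pos: [0.5563, 0.3754, 0.0742]
tool_rot: [-90.2, -0.2, -88.7]
force: [0.0, 0.2, -0.5]
grip_width: 0.0276
```

```bash
python3 - <<'E'
from pl import *
did([-349,70,-91,0,0,0])
from h import *
p,W=cloud("top"); crop(p,100,150,200,225,"t5",7)
p,W=cloud("side"); crop(p,100,100,250,210,"s5",5); print(env.get_obs()["tool_pos"],env.get_obs()["grip_width"])
E
```

```text
cmd [556.4 377.7  75.2 -88.6]
[0.55747854 0.37775332 0.07731102] 0.027607748922083186
```

View pics/s5.png

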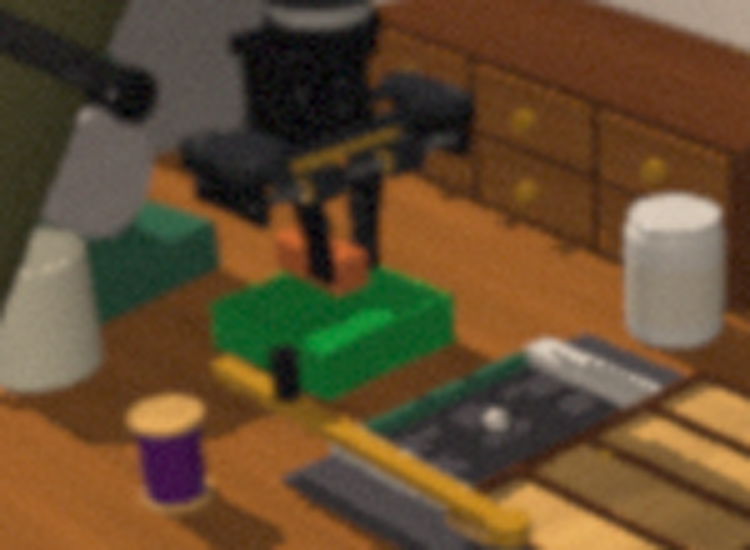

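Emit:
move_arm(moves=[[0,12,0,0,0,0],[0,25,0,0,0,0],[0,38,0,0,0,0],[0,38,0,0,0,0],[0,38,0,0,0,0]])

```text
time_s: 12.65
tool_pos: [0.5557, 0.3772, 0.0362]
tool_rot: [-90.1, -0.1, -88.5]
force: [-0.1, -0.1, -0.7]
grip_width: 0.028
```

Emit:
move_arm(moves=[[0,0,0,0,0,0],[0,0,0,0,0,0],[0,0,0,0,0,0],[0,0,0,0,0,0],[0,-25,0,0,0,0],[0,-50,0,0,0,0],[0,-80,0,0,0,0],[0,-110,0,0,0,0],[0,-140,0,0,0,0],[0,-140,0,0,0,0]], claw=55)

```text
time_s: 13.48
tool_pos: [0.5587, 0.3808, 0.1856]
tool_rot: [-89.5, 0.4, -88.6]
force: [-0.2, 1.8, 1.0]
grip_width: 0.0549
```

```bash
python3 - <<'E'
from pl import *
did([0,38,0,0,0,0]);did([0,-140,0,0,0,0])
from h import *
np.set_printoptions(precision=4,suppress=True)
p,W=cloud("side"); crop(p,100,100,250,210,"s6",5); print(env.get_obs()["tool_pos"],env.get_obs()["grip_width"])
p,W=cloud("top","t6"); crop(p,285,120,405,300,"raspc2",4)
print("red",colrect(p,(335,150,390,205),[0,150,80],[4,255,255],.026))
print("blue",colrect(p,(290,150,340,210),[100,120,60],[125,255,255],.026))
print("yel",colrect(p,(285,195,335,250),[20,130,120],[32,255,255],.026))
print("pale",colrect(p,(340,200,380,240),[14,60,190],[26,180,255],.026))
E
```

```text
cmd [556.4 377.7  37.2 -88.6]
cmd [556.4 377.7 177.2 -88.6]
[0.558  0.3799 0.1826] 0.05521588752576971
red (np.int64(137), array([ 0.6305, -0.3908,  0.026 ]), ((630.9864501953125, -391.02545166015625), (28.53101921081543, 62.1663818359375), 81.14804077148438))
blue (np.int64(97), array([ 0.6333, -0.2173,  0.026 ]), ((632.954345703125, -217.10916137695312), (21.215431213378906, 59.09934997558594), 81.96493530273438))
yel (np.int64(160), array([ 0.4653, -0.1955,  0.026 ]), ((465.54534912109375, -195.78067016601562), (27.870586395263672, 72.10912322998047), 83.8265151977539))
pale (np.int64(133), array([ 0.4706, -0.3731,  0.026 ]), ((473.1920166015625, -373.91412353515625), (28.037982940673828, 78.2752685546875), 89.04940795898438))
```

View pics/raspc2.png

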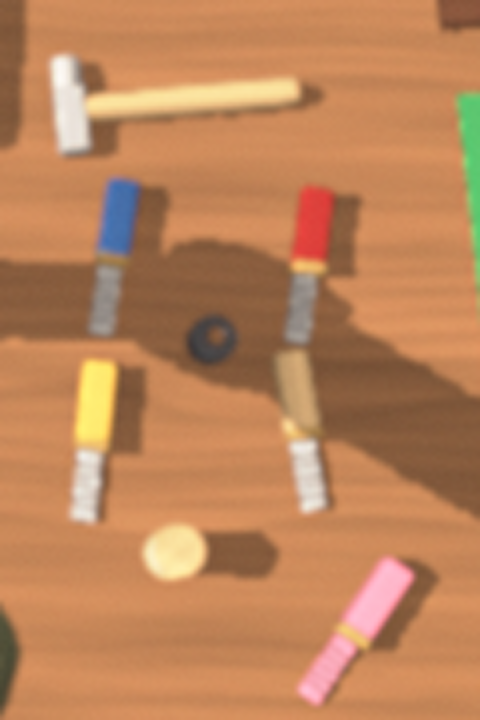

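View pics/s6.png

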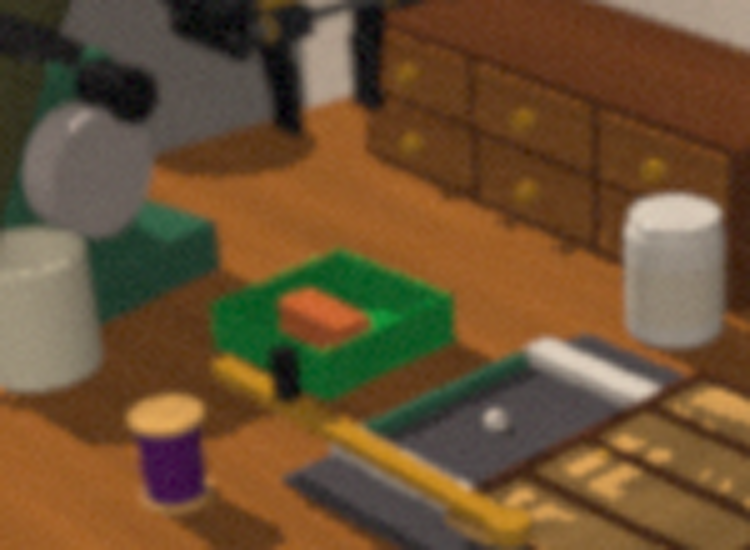

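```bash
cat >> h.py <<'E'
def rp(name,h,b,u0=285,v0=120,s=4):
    c=lambda a,z: ray(u0+(a[0]+.5)/s-.5,v0+(a[1]+.5)/s-.5,z)[0][:2]*1000
    H=c(h,.026);B=c(b,.008);d=B-H;L=np.linalg.norm(d);d/=L
    th=np.degrees(np.arctan2(d[1],d[0]))%360
    G=H+d*48; G2=B-d*92
    print(name,"L %.0f"%L,"dir %.1f"%th,"grip",np.round(G,1),np.round(G2,1),"yaw %.1f"%(th-180))
E
python3 - <<'E'
from h import *
print(-camera_info("top")["R"].T@camera_info("top")["t"])
rp("yellow",(98,361),(84,521))
rp("blue",(123,180),(102,334))
rp("red",(317,187),(297,343))
rp("pale",(290,350),(314,509))
E
```

```text
[ 0.25975243 -0.00750758  1.7093222 ]
yellow L 140 dir 175.8 grip [ 454.1 -195.1] [ 454.2 -195.1] yaw -4.2
blue L 138 dir 173.1 grip [ 618.7 -215.1] [ 620.4 -215.3] yaw -6.9
red L 140 dir 173.3 grip [ 615.8 -389. ] [ 615.9 -389. ] yaw -6.7
pale L 140 dir 189.2 grip [ 467.9 -375.8] [ 467.9 -375.8] yaw 9.2
```

```bash
python3 - <<'E'
from pl import *
plan((619.5,-215.2,150,-7),(619.5,-215.2,70,-7))
E
```

```text
(619.5, -215.2, 150, -7) -> [594.3, 27.2, 48.1, 0.0, -81.6, 0.0] dist 597
(619.5, -215.2, 70, -7) -> [594.3, 107.2, 48.1, 0.0, -81.6, 0.0] dist 606
```

Emit:
move_arm(moves=[[15,2,1,0,-2,0],[45,4,4,0,-6,0],[80,6,7,0,-11,0],[115,8,9,0,-16,0],[150,10,12,0,-21,0],[185,12,15,0,-26,0],[220,14,18,0,-31,0],[255,16,21,0,-36,0],[290,18,24,0,-41,0],[325,20,27,0,-46,0],[360,22,30,0,-51,0],[395,24,33,0,-56,0],[430,26,36,0,-61,0],[465,27,39,0,-66,0],[500,27,42,0,-71,0],[535,27,45,0,-76,0],[570,27,47,0,-80,0],[585,27,48,0,-81.6,0],[594,27,48,0,-81.6,0],[594,27,48,0,-81.6,0]], claw=52)

```text
time_s: 15.25
tool_pos: [0.6186, -0.2171, 0.1493]
tool_rot: [-90.0, 0.1, -7.2]
force: [0.3, 0.0, -0.4]
grip_width: 0.052
```

Emit:
move_arm(moves=[[0,0,0,0,0,0],[0,0,0,0,0,0],[0,0,0,0,0,0],[0,0,0,0,0,0],[0,0,0,0,0,0],[0,0,0,0,0,0]])

```text
time_s: 15.75
tool_pos: [0.6197, -0.214, 0.1511]
tool_rot: [-90.0, -0.0, -6.9]
force: [0.2, -0.2, -0.4]
grip_width: 0.0519
```

```bash
python3 - <<'E'
from pl import *
did([594,27,48,0,-81.6,0])
from h import *
o=env.get_obs();print(o["tool_pos"],o["tool_rot"],o["qpos"])
p,W=cloud("top","t7"); crop(p,285,120,405,300,"raspc3",4)
E
```

```text
cmd [ 619.4 -214.9  150.2   -7. ]
[ 0.61965102 -0.21397958  0.15111437] [-9.00232667e+01 -1.26545982e-02 -6.89442635e+00] [ 60.7022693   36.14947236 -62.97189786  86.61945649  32.61868522
  77.28442048  78.07979544]
```

View pics/t7.png

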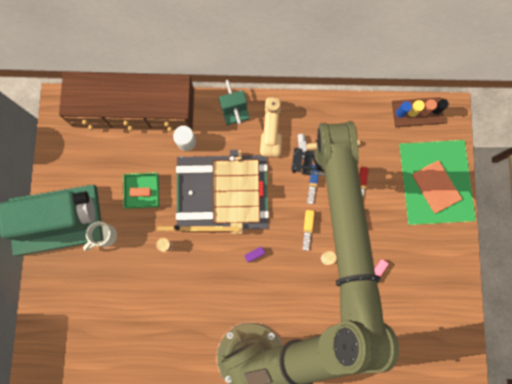

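Emit:
move_arm(moves=[[0,20,0,0,0,0],[0,45,0,0,0,0],[0,70,0,0,0,0],[0,95,0,0,0,0],[0,100,0,0,0,0],[0,110,0,0,0,0],[0,120,0,0,0,0],[0,128,0,0,0,0],[0,128,0,0,0,0],[0,128,0,0,0,0],[0,128,0,0,0,0]])

```text
time_s: 16.72
tool_pos: [0.6202, -0.2147, 0.0239]
tool_rot: [-90.0, -0.1, -6.9]
force: [0.5, 0.2, -0.0]
grip_width: 0.0521
```

Emit:
move_arm(moves=[[0,0,0,0,0,0],[0,0,0,0,0,0],[0,0,0,0,0,0],[0,0,0,0,0,0],[0,0,0,0,0,0],[0,0,0,0,0,0]], claw=0, newtons=40)

```text
time_s: 17.22
tool_pos: [0.6196, -0.2147, 0.0231]
tool_rot: [-90.0, -0.0, -6.9]
force: [-0.2, 0.2, 1.1]
grip_width: 0.0275
```

Emit:
move_arm(moves=[[0,-10,0,0,0,0],[0,-30,0,0,0,0],[0,-55,0,0,0,0],[0,-80,0,0,0,0],[0,-105,0,0,0,0],[0,-128,0,0,0,0],[0,-128,0,0,0,0],[0,-128,0,0,0,0]])

```text
time_s: 17.88
tool_pos: [0.6204, -0.2145, 0.1528]
tool_rot: [-90.1, -0.2, -6.9]
force: [-0.6, 0.1, -1.8]
grip_width: 0.0275
```

```bash
python3 - <<'E'
from pl import *
plan((649.7,38.2,150,-88.5),(649.7,38.2,70,-88.5))
from h import *
p,W=cloud("side"); crop(p,240,130,400,260,"s7",4)
E
```

```text
(649.7, 38.2, 150, -88.5) -> [-0.6, 0.2, 254.9, 0.0, 81.5, 0.0] dist 255
(649.7, 38.2, 70, -88.5) -> [-0.6, 80.2, 254.9, 0.0, 81.5, 0.0] dist 267
```

View pics/s7.png

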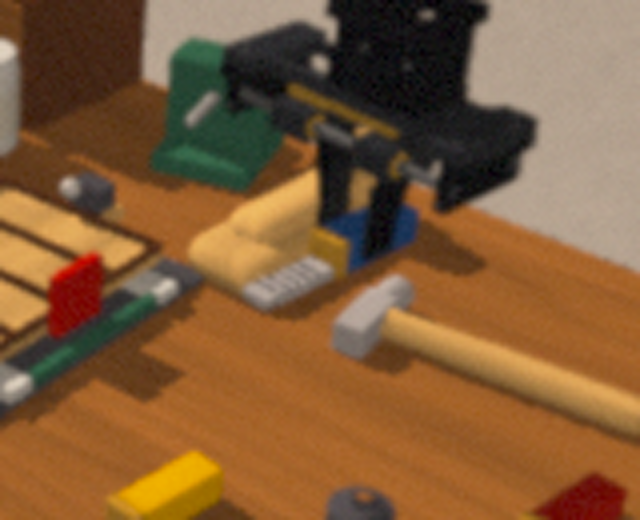

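Emit:
move_arm(moves=[[0,0,5,0,2,0],[0,0,15,0,6,0],[0,0,30,0,11,0],[0,0,47,0,16,0],[0,0,64,0,21,0],[0,0,81,0,26,0],[0,0,98,0,31,0],[0,0,115,0,36,0],[0,0,132,0,41,0],[0,0,149,0,46,0],[0,0,166,0,51,0],[0,0,183,0,56,0],[0,0,200,0,61,0],[0,0,217,0,66,0],[0,0,234,0,71,0],[0,0,248,0,76,0],[-1,0,255,0,80,0],[-1,0,255,0,81.5,0],[-1,0,255,0,81.5,0],[-1,0,255,0,81.5,0]])

```text
time_s: 19.6
tool_pos: [0.6489, 0.0372, 0.1498]
tool_rot: [-90.1, -0.1, -88.4]
force: [-0.1, -0.1, -1.2]
grip_width: 0.0277
```

Emit:
move_arm(moves=[[0,0,0,0,0,0],[0,0,0,0,0,0],[0,20,0,0,0,0],[0,40,0,0,0,0],[0,60,0,0,0,0],[0,70,0,0,0,0],[0,70,0,0,0,0],[0,70,0,0,0,0],[0,70,0,0,0,0]])

```text
time_s: 20.35
tool_pos: [0.6503, 0.0387, 0.0822]
tool_rot: [-89.9, 0.0, -88.5]
force: [-0.0, -0.3, -0.8]
grip_width: 0.0275
```

```bash
python3 - <<'E'
from pl import *
did([-1,0,255,0,81.5,0]);did([0,70,0,0,0,0])
plan((649.7,38.2,47,-88.5))
from h import *
o=env.get_obs();print(o["tool_pos"],o["tool_rot"],o["qpos"],o["grip_width"])
p,W=cloud("side"); crop(p,180,130,310,240,"s8",5)
E
```

```text
cmd [649.3  38.4 150.2 -88.4]
cmd [649.3  38.4  80.2 -88.4]
(649.7, 38.2, 47, -88.5) -> [0.2, 33.2, 0.4, 0.0, 0.1, 0.0] dist 33
[0.6502816  0.03869617 0.08221619] [-8.98900235e+01  1.37656265e-02 -8.84584609e+01] [ 29.37801648  32.69388822 -47.03111989  91.35941028  25.42419135
  67.06078205 -21.62548183] 0.027501885147411222
```

View pics/s8.png

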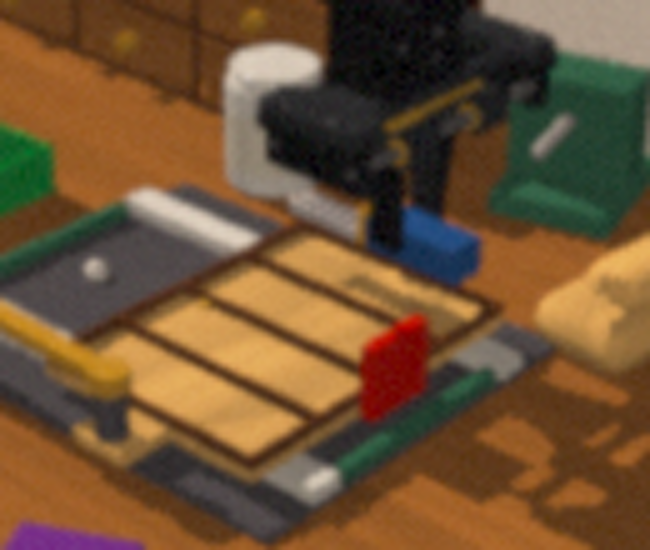

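Emit:
move_arm(moves=[[3,0,0,0,0,0],[3,12,0,0,0,0],[3,22,0,0,0,0],[3,29,0,0,0,0],[3,33,0,0,0,0],[3,34,0,0,0,0],[3,34,0,0,0,0],[3,34,0,0,0,0]])

```text
time_s: 21.07
tool_pos: [0.6492, 0.0357, 0.0516]
tool_rot: [-90.1, -0.2, -88.5]
force: [-12.9, -2.2, 30.6]
grip_width: 0.0277
```

```bash
python3 - <<'E'
from pl import *
did([3,34,0,0,0,0])
from h import *
o=env.get_obs();print(o["tool_pos"],o["force"],o["grip_width"])
p,W=cloud("side"); crop(p,180,130,310,240,"s9",5)
E
```

```text
cmd [649.4  35.4  46.2 -88.4]
[0.64920065 0.03567519 0.0516144 ] [-12.88153915  -2.19387941  30.57832727] 0.027666021127316948
```

View pics/s9.png

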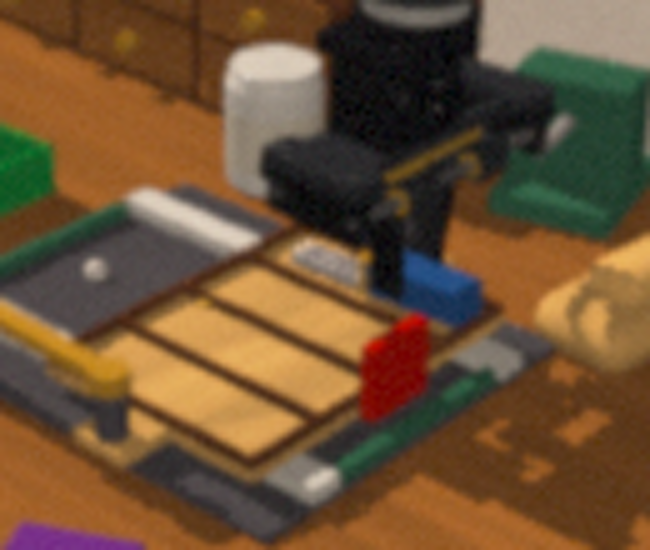

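Emit:
move_arm(moves=[[0,-6,0,0,0,0],[0,-12,0,0,0,0],[0,-12,0,0,0,0],[3,-12,0,0,0,0],[5,-12,0,0,0,0],[5,-12,0,0,0,0],[5,-12,0,0,0,0]])

```text
time_s: 21.7
tool_pos: [0.6492, 0.03, 0.058]
tool_rot: [-90.1, -0.0, -88.5]
force: [-0.4, 0.3, -1.2]
grip_width: 0.0275
```

```bash
python3 - <<'E'
from pl import *
did([5,-12,0,0,0,0])
from h import *
o=env.get_obs();print(o["tool_pos"],o["force"],o["grip_width"])
p,W=cloud("side"); crop(p,180,130,310,240,"s10",5)
p,W=cloud("top"); crop(p,205,140,285,200,"t10",8)
E
```

```text
cmd [649.5  30.4  58.2 -88.4]
[0.64922555 0.03004616 0.05803311] [-0.38196028  0.32644804 -1.24747344] 0.027494837538945542
```

View pics/s10.png

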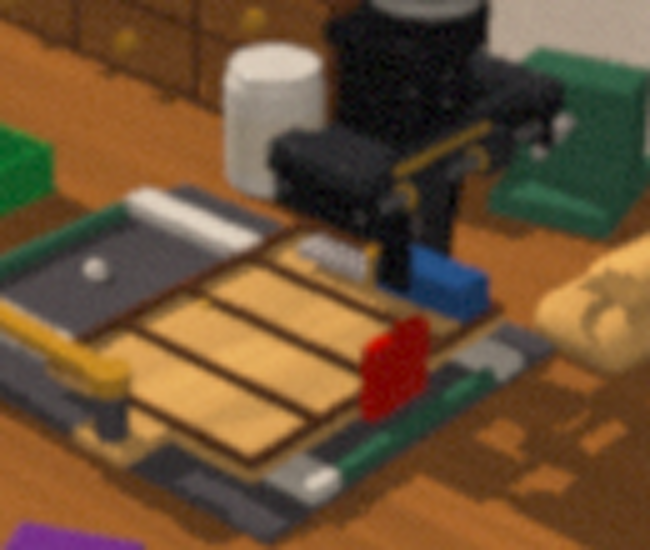

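View pics/t10.png

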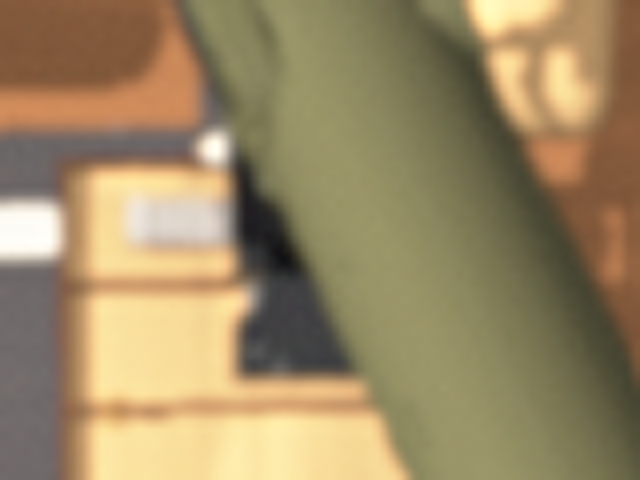

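Emit:
move_arm(moves=[[0,4,0,0,0,0],[0,7,0,0,0,0],[0,9,0,0,0,0],[0,9,0,0,0,0]])

```text
time_s: 22.13
tool_pos: [0.6498, 0.031, 0.0521]
tool_rot: [-90.0, -0.1, -88.4]
force: [-4.2, -1.8, 11.7]
grip_width: 0.0277
```

```bash
python3 - <<'E'
from pl import *
did([0,9,0,0,0,0])
from h import *
np.set_printoptions(precision=3,suppress=True)
o=env.get_obs();print(o["tool_pos"],o["tool_rot"],o["force"],o["wrist_torque"],o["grip_width"])
p,W=cloud("side"); crop(p,230,160,300,210,"s11",10)
r=models.cut_out("rasp3","side"); print([(a["score"],a["mask"].sum()) for a in r])
E
```

```text
cmd [649.5  30.4  49.2 -88.4]
[0.65  0.031 0.052] [-89.985  -0.067 -88.427] [-4.239 -1.783 11.738] [-0.361  1.029 -0.05 ] 0.027745845283696446
[(0.96, np.int64(469)), (0.94, np.int64(1129)), (0.83, np.int64(244)), (0.74, np.int64(656)), (0.63, np.int64(556))]
```

View pics/s11.png

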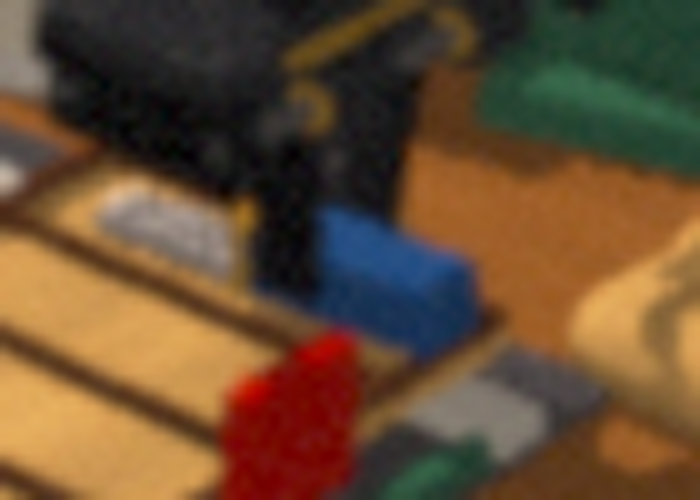

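```bash
python3 - <<'E'
from h import *
np.set_printoptions(precision=3,suppress=True)
p,W=cloud("side")
m=hsvmask(p,[100,100,40],[125,255,255]); m[:160]=0;m[215:]=0;m[:,:240]=0;m[:,310:]=0; m=comp(m)
P=W[m]; print(len(P),np.percentile(P,[2,10,50,90,98],axis=0))
v=np.nonzero(m)
for r in range(v[0].min(),v[0].max()+1,2):
    u=v[1][v[0]==r]; print(r,u.min(),u.max(),W[r,u[len(u)//2]])
E
```

```text
165 [[ 0.628 -0.021  0.037]
 [ 0.632 -0.019  0.039]
 [ 0.637  0.001  0.054]
 [ 0.655  0.023  0.057]
 [ 0.661  0.037  0.06 ]]
180 262 264 [0.661 0.04  0.054]
182 261 268 [0.655 0.026 0.055]
184 261 270 [0.643 0.012 0.058]
186 261 275 [0.639 0.001 0.057]
188 262 276 [ 0.636 -0.006  0.054]
190 260 276 [ 0.637 -0.002  0.045]
192 266 276 [ 0.638 -0.013  0.043]
194 271 274 [ 0.639 -0.02   0.038]
```

```bash
python3 - <<'E'
from h import *
np.set_printoptions(precision=3,suppress=True)
p,W=cloud("side")
S=lambda a,b:(230+a//10,160+b//10)
for nm,a,b in [("floor",120,270),("floor",200,310),("floor c1",60,200),("floor c1",330,325),("floor2",80,370),("blade",170,230),("blade",140,220),("handletop",400,250),("handletop",360,235),("htop",430,265),("hside",340,300),("push top",340,350),("table",560,200)]:
    u,v=S(a,b); print(nm,u,v,np.nanmedian(W[v-1:v+2,u-1:u+2].reshape(-1,3),0),p[v,u])
E
```

```text
floor 242 187 [0.617 0.088 0.027] [93 62 30]
floor 250 191 [0.618 0.054 0.026] [111  78  42]
floor c1 236 180 [0.641 0.138 0.023] [161 120  65]
floor c1 263 192 [0.633 0.011 0.037] [74 44 62]
floor2 238 197 [0.563 0.054 0.028] [94 60 31]
blade 247 183 [0.639 0.089 0.033] [152 139 130]
blade 244 182 [0.638 0.1   0.034] [156 142 133]
handletop 270 185 [0.648 0.001 0.057] [ 36  77 130]
handletop 266 183 [0.651 0.019 0.056] [ 40  80 134]
htop 273 186 [ 0.649 -0.01   0.057] [ 46  82 132]
hside 264 190 [0.633 0.011 0.042] [26 52 85]
push top 264 195 [ 0.585 -0.031  0.063] [136  12  11]
table 286 180 [ 0.791  0.047 -0.001] [159  97  38]
```

Emit:
move_arm(moves=[[0,0,0,0,0,0],[-1,1,0,0,0,0],[-2,2,0,0,0,0],[-2,3,0,0,0,0],[-2,3,0,0,0,0]], claw=27, newtons=3)

```text
time_s: 22.75
tool_pos: [0.65, 0.0325, 0.0468]
tool_rot: [-90.0, -0.0, -88.5]
force: [0.4, -0.5, 3.3]
grip_width: 0.0282
```

Emit:
move_arm(moves=[[0,0,0,0,0,0],[0,0,0,0,0,0],[0,0,0,0,0,0],[0,0,0,0,0,0],[0,0,0,0,0,0],[0,-5,0,0,0,0],[0,-30,0,0,0,0],[0,-60,0,0,0,0],[0,-90,0,0,0,0],[0,-104,0,0,0,0],[0,-104,0,0,0,0],[0,-104,0,0,0,0]], claw=36)

```text
time_s: 23.75
tool_pos: [0.6498, 0.0326, 0.1514]
tool_rot: [-89.9, -0.0, -88.5]
force: [-0.1, -0.3, -0.4]
grip_width: 0.0365
```

```bash
python3 - <<'E'
from pl import *
did([-2,3,0,0,0,0]);did([0,-104,0,0,0,0])
from h import *
np.set_printoptions(precision=3,suppress=True)
o=env.get_obs();print(o["tool_pos"],o["tool_rot"],o["force"],o["wrist_torque"],o["grip_width"])
p,W=cloud("side"); crop(p,180,130,310,240,"s12",5)
p,W=cloud("top"); crop(p,205,140,285,200,"t12",8); crop(p,285,120,405,300,"raspc4",4)
E
```

```text
cmd [649.4  32.4  46.2 -88.4]
cmd [649.4  32.4 150.2 -88.4]
[0.65  0.033 0.151] [-89.926  -0.03  -88.455] [-0.139 -0.321 -0.415] [ 0.013 -0.073  0.03 ] 0.036494062920792436
```

View pics/s12.png

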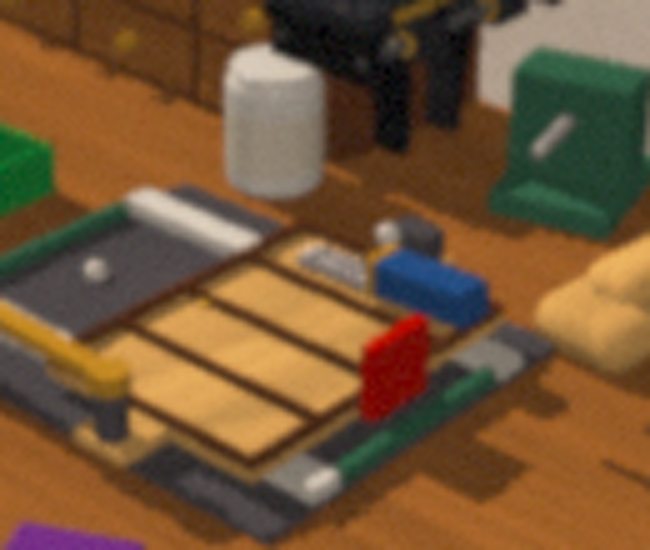

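View pics/raspc4.png

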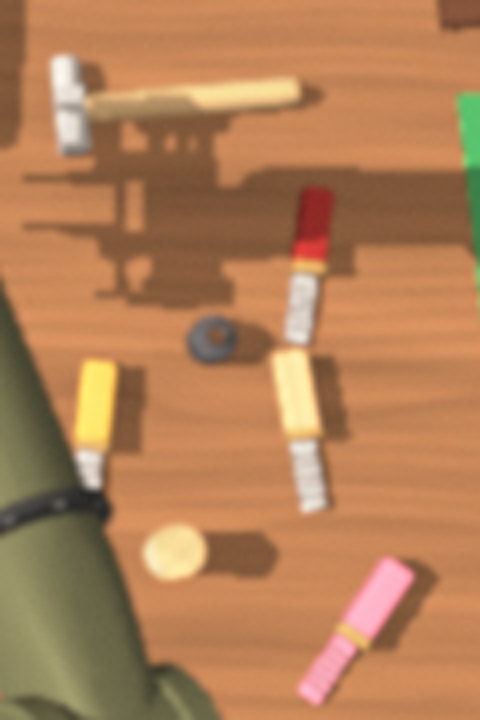

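```bash
python3 - <<'E'
from pl import *
plan((611,-388.4,150,-6.7))
E
```

```text
(611, -388.4, 150, -6.7) -> [419.6, 0.2, -49.8, 0.0, -81.8, 0.0] dist 423
```

Emit:
move_arm(moves=[[10,0,-1,0,-2,0],[30,0,-3,0,-6,0],[56,0,-6,0,-11,0],[82,0,-9,0,-16,0],[108,0,-12,0,-21,0],[134,0,-15,0,-26,0],[160,0,-18,0,-31,0],[186,0,-21,0,-36,0],[212,0,-24,0,-41,0],[238,0,-27,0,-46,0],[264,0,-30,0,-51,0],[290,0,-33,0,-56,0],[316,0,-36,0,-61,0],[342,0,-39,0,-66,0],[368,0,-42,0,-71,0],[394,0,-46,0,-76,0],[412,0,-49,0,-80,0],[420,0,-50,0,-82,0],[420,0,-50,0,-82,0],[420,0,-50,0,-82,0]], claw=52)

```text
time_s: 25.52
tool_pos: [0.6101, -0.3882, 0.1488]
tool_rot: [-89.9, 0.1, -6.5]
force: [-0.5, 1.1, 0.4]
grip_width: 0.0519
```

Emit:
move_arm(moves=[[0,0,0,0,0,0],[0,0,0,0,0,0],[0,0,0,0,0,0],[0,20,0,0,0,0],[0,45,0,0,0,0],[0,70,0,0,0,0],[0,85,0,0,0,0],[0,85,0,0,0,0],[0,85,0,0,0,0]])

```text
time_s: 26.27
tool_pos: [0.6108, -0.3881, 0.0657]
tool_rot: [-90.0, 0.1, -6.4]
force: [0.0, 0.2, 0.4]
grip_width: 0.0519
```

```bash
python3 - <<'E'
from pl import *
did([420,0,-50,0,-82,0]);did([0,85,0,0,0,0])
from h import *
np.set_printoptions(precision=3,suppress=True)
o=env.get_obs();print(o["tool_pos"],o["tool_rot"],o["qpos"])
p,W=cloud("side"); crop(p,300,200,440,310,"s13",5)
plan((611,-388.4,22,-6.7))
E
```

```text
cmd [ 610.8 -388.8  150.2   -6.5]
cmd [ 610.8 -388.8   65.2   -6.5]
[ 0.611 -0.388  0.066] [-89.968   0.052  -6.419] [ 65.54   46.282 -55.707  79.841  38.415  73.856  91.262]
(611, -388.4, 22, -6.7) -> [0.1, 43.2, 0.5, 0.0, 0.2, 0.0] dist 43
```

View pics/s13.png

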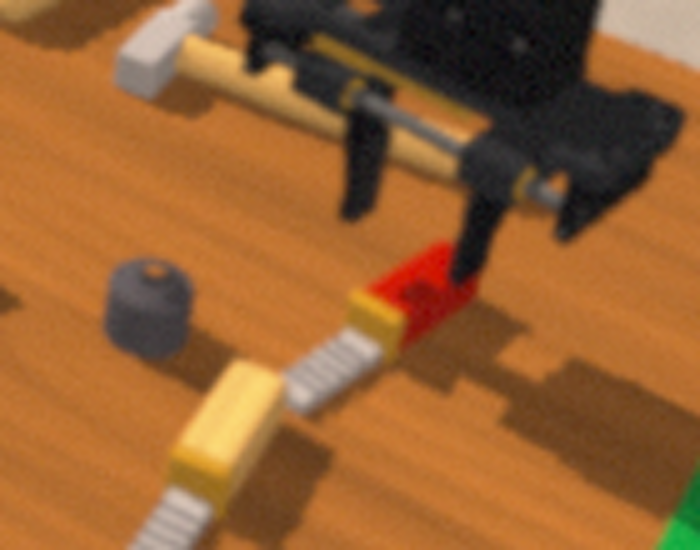

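Emit:
move_arm(moves=[[0,15,0,0,0,0],[0,30,0,0,0,0],[0,40,0,0,0,0],[0,43,0,0,0,0],[0,43,0,0,0,0],[0,43,0,0,0,0]])

```text
time_s: 26.82
tool_pos: [0.6109, -0.3885, 0.0227]
tool_rot: [-90.0, 0.0, -6.4]
force: [-0.2, -0.6, 0.5]
grip_width: 0.052
```

Emit:
move_arm(moves=[[0,0,0,0,0,0],[0,0,0,0,0,0],[0,0,0,0,0,0],[0,0,0,0,0,0],[0,0,0,0,0,0],[0,0,0,0,0,0]], claw=0, newtons=55)

```text
time_s: 27.32
tool_pos: [0.6111, -0.3888, 0.0234]
tool_rot: [-90.0, -0.0, -6.5]
force: [0.5, -0.7, 1.0]
grip_width: 0.0276
```

Emit:
move_arm(moves=[[0,-10,0,0,0,0],[0,-30,0,0,0,0],[0,-55,0,0,0,0],[0,-80,0,0,0,0],[0,-105,0,0,0,0],[0,-128,0,0,0,0],[0,-128,0,0,0,0],[0,-128,0,0,0,0]])

```text
time_s: 27.98
tool_pos: [0.6118, -0.3886, 0.1529]
tool_rot: [-90.1, -0.1, -6.4]
force: [-0.8, 0.3, -2.6]
grip_width: 0.0279
```

```bash
python3 - <<'E'
from pl import *
did([0,43,0,0,0,0]);did([0,-128,0,0,0,0])
from h import *
p,W=cloud("side"); crop(p,300,150,440,310,"s14",4)
plan((593.7,41.7,150,-88.5))
E
```

```text
cmd [ 610.8 -388.8   22.2   -6.5]
cmd [ 610.8 -388.8  150.2   -6.5]
(593.7, 41.7, 150, -88.5) -> [-65.4, 0.2, 425.9, 0.0, 82.0, 0.0] dist 431
```

View pics/s14.png

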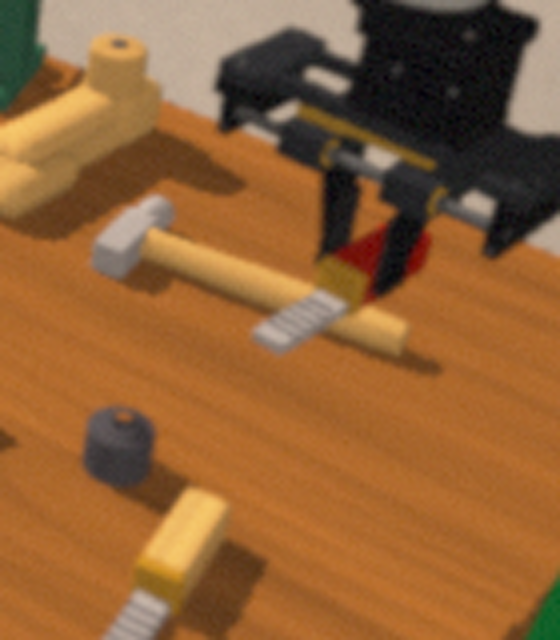

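Held level. Move it to the second compartment (tray x = 28).

Emit:
move_arm(moves=[[-1,0,8,0,2,0],[-4,0,26,0,6,0],[-8,0,52,0,11,0],[-12,0,78,0,16,0],[-16,0,105,0,21,0],[-20,0,132,0,26,0],[-24,0,159,0,31,0],[-28,0,186,0,36,0],[-32,0,213,0,41,0],[-36,0,240,0,46,0],[-40,0,267,0,51,0],[-44,0,294,0,56,0],[-48,0,321,0,61,0],[-52,0,348,0,66,0],[-56,0,375,0,71,0],[-60,0,402,0,76,0],[-64,0,420,0,80,0],[-65,0,426,0,82,0],[-65,0,426,0,82,0],[-65,0,426,0,82,0]])

```text
time_s: 29.7
tool_pos: [0.5933, 0.0417, 0.1496]
tool_rot: [-90.1, -0.0, -88.3]
force: [-0.9, -0.5, -0.8]
grip_width: 0.0275
```

Emit:
move_arm(moves=[[0,0,0,0,0,0],[0,0,0,0,0,0],[0,0,0,0,0,0],[0,20,0,0,0,0],[0,40,0,0,0,0],[0,60,0,0,0,0],[0,75,0,0,0,0],[0,75,0,0,0,0],[0,75,0,0,0,0]])

```text
time_s: 30.45
tool_pos: [0.5938, 0.0416, 0.0753]
tool_rot: [-90.1, 0.0, -88.5]
force: [1.2, 0.8, -0.4]
grip_width: 0.0277
```

```bash
python3 - <<'E'
from pl import *
did([-65,0,426,0,82,0]);did([0,75,0,0,0,0])
from h import *
o=env.get_obs();print(o["tool_pos"],o["tool_rot"],o["grip_width"])
p,W=cloud("side"); crop(p,180,130,310,240,"s15",5)
plan((593.7,41.7,47,-88.5))
E
```

```text
cmd [594.1  41.8 150.2 -88.4]
cmd [594.1  41.8  75.2 -88.4]
[0.59376433 0.04161557 0.07533099] [-9.00935755e+01  1.89086232e-02 -8.84734740e+01] 0.02768866333015805
(593.7, 41.7, 47, -88.5) -> [0.0, 28.2, -0.4, 0.0, 0.1, 0.0] dist 28
```

View pics/s15.png

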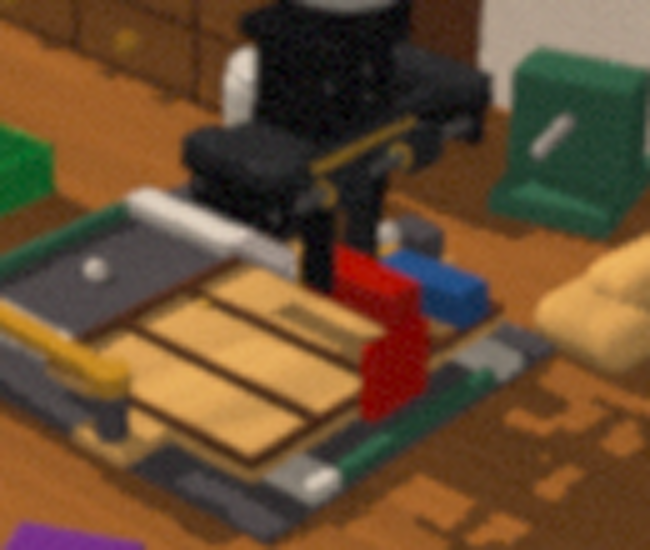

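Emit:
move_arm(moves=[[0,12,0,0,0,0],[0,21,0,0,0,0],[0,25,0,0,0,0],[0,27,0,0,0,0],[0,27,0,0,0,0],[0,27,0,0,0,0]])

```text
time_s: 31.0
tool_pos: [0.5943, 0.0421, 0.0489]
tool_rot: [-90.0, 0.0, -88.4]
force: [0.2, -0.2, -2.2]
grip_width: 0.0278
```

Emit:
move_arm(moves=[[0,0,0,0,0,0],[0,1,0,0,0,0],[0,1,0,0,0,0],[0,1,0,0,0,0]], claw=27, newtons=3)

```text
time_s: 31.33
tool_pos: [0.5943, 0.042, 0.048]
tool_rot: [-90.0, -0.0, -88.5]
force: [-0.1, -0.1, -0.5]
grip_width: 0.0281
```

Emit:
move_arm(moves=[[0,0,0,0,0,0],[0,0,0,0,0,0],[0,0,0,0,0,0],[0,0,0,0,0,0],[0,0,0,0,0,0],[0,-5,0,0,0,0],[0,-30,0,0,0,0],[0,-60,0,0,0,0],[0,-90,0,0,0,0],[0,-103,0,0,0,0],[0,-103,0,0,0,0],[0,-103,0,0,0,0]], claw=36)

```text
time_s: 32.33
tool_pos: [0.5944, 0.0418, 0.1512]
tool_rot: [-89.9, -0.0, -88.5]
force: [-0.8, -0.2, -0.5]
grip_width: 0.0358
```

```bash
python3 - <<'E'
from pl import *
did([0,28,0,0,0,0]);did([0,-103,0,0,0,0])
from h import *
o=env.get_obs();print(o["tool_pos"],o["tool_rot"],o["grip_width"])
p,W=cloud("side"); crop(p,180,130,310,240,"s16",5)
p,W=cloud("top"); crop(p,285,120,405,300,"raspc5",4)
E
```

```text
cmd [594.1  41.8  47.2 -88.4]
cmd [594.1  41.8 150.2 -88.4]
[0.59441824 0.04184619 0.15122115] [-8.99382476e+01 -3.94357690e-02 -8.84617022e+01] 0.0358227596111847
```

View pics/s16.png

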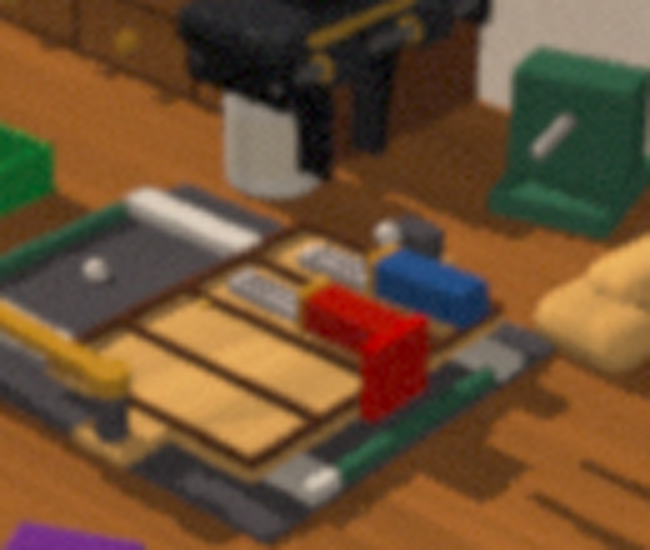

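View pics/raspc5.png

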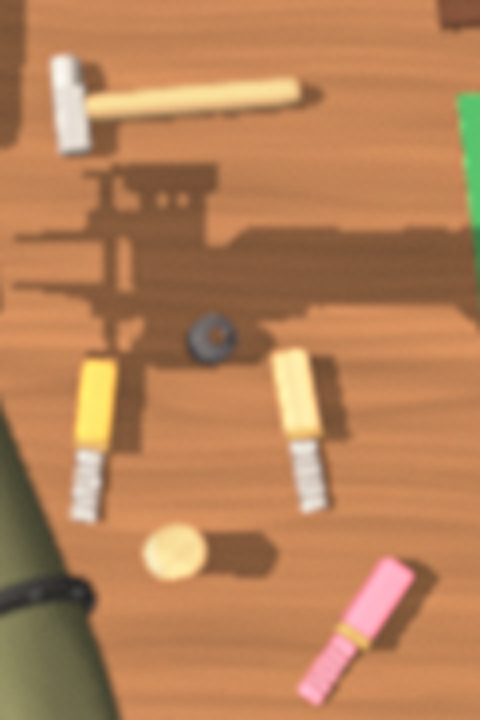

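```bash
python3 - <<'E'
from pl import *
plan((463,-376.6,150,9.2))
E
```

```text
(463, -376.6, 150, 9.2) -> [414.7, 0.2, -142.4, 0.0, -97.6, 0.0] dist 438
```

Emit:
move_arm(moves=[[10,0,-3,0,-2,0],[30,0,-10,0,-7,0],[54,0,-19,0,-13,0],[78,0,-27,0,-19,0],[102,0,-35,0,-25,0],[126,0,-43,0,-31,0],[150,0,-51,0,-37,0],[174,0,-60,0,-43,0],[198,0,-68,0,-49,0],[222,0,-76,0,-55,0],[246,0,-84,0,-61,0],[270,0,-93,0,-67,0],[294,0,-101,0,-73,0],[318,0,-109,0,-79,0],[342,0,-117,0,-85,0],[370,0,-127,0,-91,0],[395,0,-136,0,-95,0],[415,0,-142,0,-97.6,0],[415,0,-142,0,-97.6,0],[415,0,-142,0,-97.6,0]], claw=50)

```text
time_s: 34.1
tool_pos: [0.462, -0.3773, 0.1489]
tool_rot: [-89.8, 0.1, 8.9]
force: [0.3, 0.5, -0.0]
grip_width: 0.0502
```

Emit:
move_arm(moves=[[0,0,0,0,0,0],[0,0,0,0,0,0],[0,0,0,0,0,0],[0,20,0,0,0,0],[0,45,0,0,0,0],[0,70,0,0,0,0],[0,85,0,0,0,0],[0,85,0,0,0,0],[0,85,0,0,0,0]])

```text
time_s: 34.85
tool_pos: [0.4636, -0.3759, 0.0659]
tool_rot: [-90.0, 0.0, 9.2]
force: [-0.2, 0.2, 1.3]
grip_width: 0.0503
```

```bash
python3 - <<'E'
from pl import *
did([415,0,-142,0,-97.6,0]);did([0,85,0,0,0,0])
from h import *
np.set_printoptions(precision=3,suppress=True)
o=env.get_obs();print(o["tool_pos"],o["tool_rot"],o["qpos"])
p,W=cloud("side"); crop(p,270,200,430,330,"s17",4)
plan((463,-376.6,22,9.2))
E
```

```text
cmd [ 463.4 -376.9  150.2    9.1]
cmd [ 463.4 -376.9   65.2    9.1]
[ 0.464 -0.376  0.066] [-89.952   0.023   9.213] [ 84.124  34.052 -61.35   99.835  32.489  66.083 112.236]
(463, -376.6, 22, 9.2) -> [-0.3, 43.2, 0.4, 0.0, -0.1, 0.0] dist 43
```

View pics/s17.png

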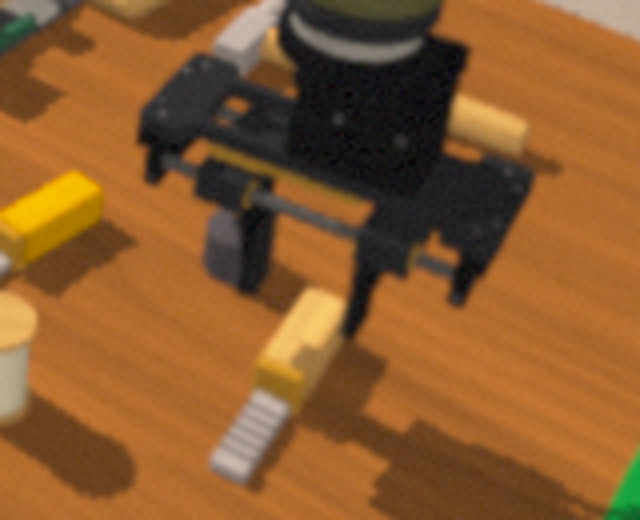

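Emit:
move_arm(moves=[[0,15,0,0,0,0],[0,30,0,0,0,0],[0,40,0,0,0,0],[0,43,0,0,0,0],[0,43,0,0,0,0],[0,43,0,0,0,0]])

```text
time_s: 35.4
tool_pos: [0.4636, -0.3765, 0.0228]
tool_rot: [-90.0, -0.0, 9.2]
force: [0.0, 0.5, 0.1]
grip_width: 0.0501
```

Emit:
move_arm(moves=[[0,0,0,0,0,0],[0,0,0,0,0,0],[0,0,0,0,0,0],[0,0,0,0,0,0],[0,0,0,0,0,0],[0,0,0,0,0,0]], claw=0, newtons=55)

```text
time_s: 35.9
tool_pos: [0.4636, -0.3769, 0.0233]
tool_rot: [-90.0, -0.0, 9.1]
force: [-0.6, -0.1, 2.0]
grip_width: 0.0274
```

Emit:
move_arm(moves=[[0,-10,0,0,0,0],[0,-30,0,0,0,0],[0,-55,0,0,0,0],[0,-80,0,0,0,0],[0,-105,0,0,0,0],[0,-128,0,0,0,0],[0,-128,0,0,0,0],[0,-128,0,0,0,0]])

```text
time_s: 36.57
tool_pos: [0.4642, -0.377, 0.1526]
tool_rot: [-90.1, -0.1, 9.1]
force: [0.4, -0.5, -1.3]
grip_width: 0.0274
```

```bash
python3 - <<'E'
from pl import *
did([0,43,0,0,0,0]);did([0,-128,0,0,0,0])
from h import *
p,W=cloud("side"); crop(p,270,150,430,310,"s18",4)
plan((537.7,40.3,150,-88.5))
E
```

```text
cmd [ 463.4 -376.9   22.2    9.1]
cmd [ 463.4 -376.9  150.2    9.1]
(537.7, 40.3, 150, -88.5) -> [139.7, 0.2, 400.1, 0.0, 97.6, 0.0] dist 424
```

View pics/s18.png

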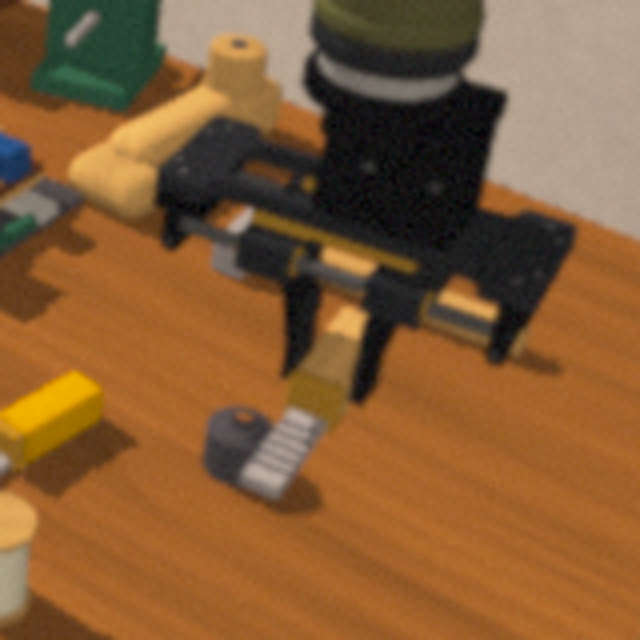

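Emit:
move_arm(moves=[[3,0,8,0,2,0],[9,0,26,0,7,0],[18,0,50,0,13,0],[26,0,74,0,19,0],[35,0,99,0,25,0],[43,0,123,0,31,0],[52,0,148,0,37,0],[60,0,172,0,43,0],[69,0,197,0,49,0],[78,0,222,0,55,0],[86,0,246,0,61,0],[95,0,271,0,67,0],[103,0,295,0,73,0],[112,0,320,0,79,0],[121,0,346,0,85,0],[129,0,370,0,91,0],[136,0,390,0,95,0],[140,0,400,0,97.6,0],[140,0,400,0,97.6,0],[140,0,400,0,97.6,0]])

```text
time_s: 38.28
tool_pos: [0.5371, 0.0406, 0.1498]
tool_rot: [-90.1, -0.0, -88.3]
force: [-0.5, -0.4, -0.8]
grip_width: 0.0272
```

Emit:
move_arm(moves=[[0,0,0,0,0,0],[0,0,0,0,0,0],[0,0,0,0,0,0],[0,20,0,0,0,0],[0,40,0,0,0,0],[0,60,0,0,0,0],[0,75,0,0,0,0],[0,75,0,0,0,0],[0,75,0,0,0,0]])

```text
time_s: 39.03
tool_pos: [0.5376, 0.0398, 0.0755]
tool_rot: [-90.1, 0.0, -88.5]
force: [0.5, 0.4, -1.2]
grip_width: 0.0276
```

```bash
python3 - <<'E'
from pl import *
did([140,0,400,0,97.6,0]);did([0,75,0,0,0,0])
from h import *
o=env.get_obs();print(o["tool_pos"],o["tool_rot"],o["grip_width"])
p,W=cloud("side"); crop(p,180,130,310,240,"s19",5)
plan((537.7,40.3,47,-88.5))
E
```

```text
cmd [538.   40.2 150.2 -88.4]
cmd [538.   40.2  75.2 -88.4]
[0.53757946 0.03981325 0.07550983] [-9.00910917e+01  1.34174921e-02 -8.84902082e+01] 0.027599999261740418
(537.7, 40.3, 47, -88.5) -> [-0.1, 28.2, -0.3, 0.0, 0.1, 0.0] dist 28
```

View pics/s19.png

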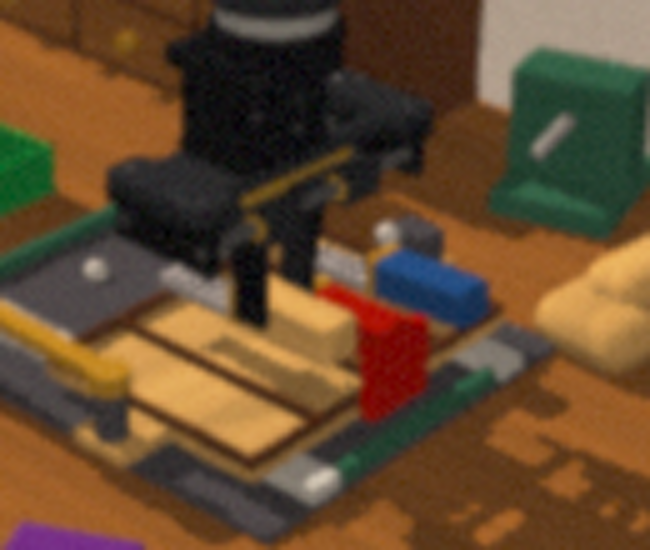

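Emit:
move_arm(moves=[[0,12,0,0,0,0],[0,21,0,0,0,0],[0,25,0,0,0,0],[0,27,0,0,0,0],[0,27,0,0,0,0],[0,27,0,0,0,0]])

```text
time_s: 39.58
tool_pos: [0.5381, 0.0406, 0.0489]
tool_rot: [-90.0, 0.0, -88.4]
force: [0.9, -0.7, -1.4]
grip_width: 0.0276
```

Emit:
move_arm(moves=[[0,0,0,0,0,0],[0,1,0,0,0,0],[0,1,0,0,0,0],[0,1,0,0,0,0]], claw=27, newtons=3)

```text
time_s: 39.92
tool_pos: [0.5382, 0.0405, 0.048]
tool_rot: [-90.0, -0.0, -88.4]
force: [0.5, 0.0, -1.2]
grip_width: 0.028
```

Emit:
move_arm(moves=[[0,0,0,0,0,0],[0,0,0,0,0,0],[0,0,0,0,0,0],[0,0,0,0,0,0],[0,0,0,0,0,0],[0,-5,0,0,0,0],[0,-30,0,0,0,0],[0,-60,0,0,0,0],[0,-90,0,0,0,0],[0,-103,0,0,0,0],[0,-103,0,0,0,0],[0,-103,0,0,0,0]], claw=36)

```text
time_s: 40.92
tool_pos: [0.5384, 0.0402, 0.1513]
tool_rot: [-89.9, -0.1, -88.5]
force: [0.0, 0.4, -0.6]
grip_width: 0.0364
```

```bash
python3 - <<'E'
from pl import *
did([0,28,0,0,0,0]);did([0,-103,0,0,0,0])
from h import *
o=env.get_obs();print(o["tool_pos"],o["tool_rot"],o["grip_width"])
p,W=cloud("side"); crop(p,180,130,310,240,"s20",5)
p,W=cloud("top","t20"); crop(p,285,120,405,300,"raspc6",4)
E
```

```text
cmd [538.   40.2  47.2 -88.4]
cmd [538.   40.2 150.2 -88.4]
[0.5383824  0.04024056 0.1513326 ] [-8.99278734e+01 -5.39214700e-02 -8.84683163e+01] 0.036400050214297264
```

View pics/s20.png

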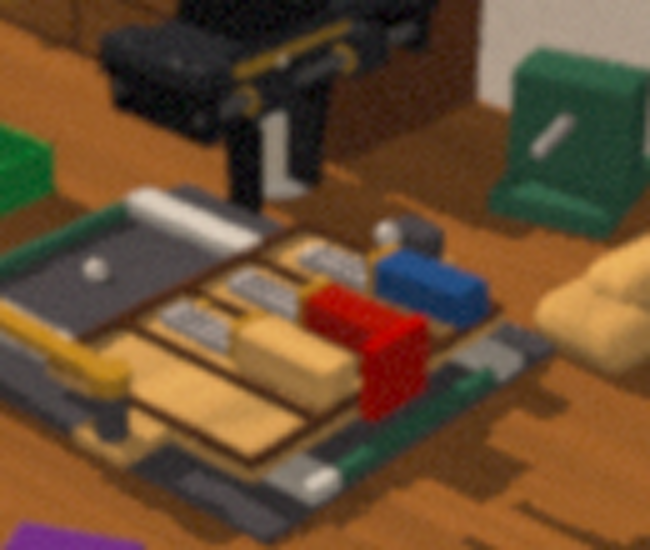

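View pics/raspc6.png

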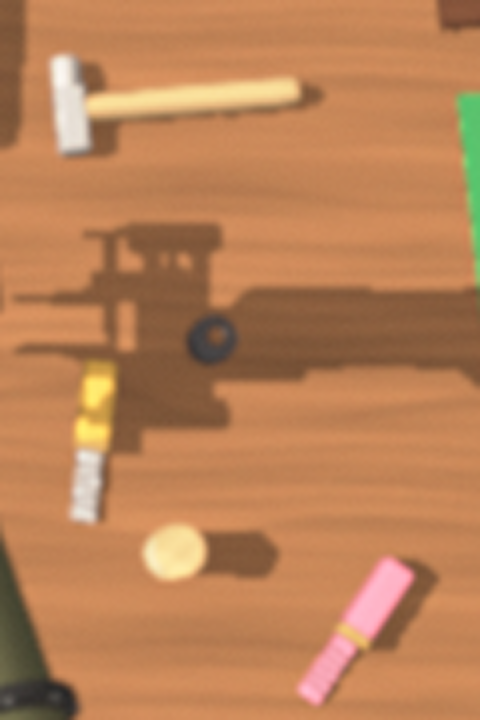

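```bash
python3 - <<'E'
from pl import *
plan((449.1,-194.7,150,-4.2))
E
```

```text
(449.1, -194.7, 150, -4.2) -> [232.5, 0.2, -95.2, 0.0, -84.2, 0.0] dist 251
```

Emit:
move_arm(moves=[[5,0,-2,0,-2,0],[17,0,-7,0,-6,0],[31,0,-13,0,-11,0],[45,0,-18,0,-16,0],[59,0,-24,0,-21,0],[73,0,-30,0,-26,0],[87,0,-36,0,-31,0],[101,0,-41,0,-36,0],[115,0,-47,0,-41,0],[129,0,-53,0,-46,0],[143,0,-59,0,-51,0],[157,0,-64,0,-56,0],[171,0,-70,0,-61,0],[185,0,-76,0,-66,0],[199,0,-82,0,-71,0],[213,0,-87,0,-76,0],[226,0,-92,0,-81,0],[232,0,-95,0,-84,0],[232,0,-95,0,-84,0],[232,0,-95,0,-84,0]], claw=50)

```text
time_s: 42.68
tool_pos: [0.4486, -0.1937, 0.1499]
tool_rot: [-89.9, 0.1, -4.6]
force: [0.4, 0.5, -0.2]
grip_width: 0.0499
```

Emit:
move_arm(moves=[[0,0,0,0,0,0],[0,0,0,0,0,0],[0,0,0,0,0,0],[0,20,0,0,0,0],[0,45,0,0,0,0],[0,70,0,0,0,0],[0,85,0,0,0,0],[0,85,0,0,0,0],[0,85,0,0,0,0]])

```text
time_s: 43.43
tool_pos: [0.4493, -0.1931, 0.0657]
tool_rot: [-89.9, 0.0, -4.4]
force: [0.3, 0.4, 1.1]
grip_width: 0.0499
```

```bash
python3 - <<'E'
from pl import *
did([232,0,-95,0,-84,0]);did([0,85,0,0,0,0])
from h import *
np.set_printoptions(precision=3,suppress=True)
o=env.get_obs();print(o["tool_pos"],o["tool_rot"],o["qpos"])
p,W=cloud("side"); crop(p,220,180,380,310,"s21",4)
plan((449.1,-194.7,22,-4.2))
E
```

```text
cmd [ 449.3 -194.2  150.2   -4.5]
cmd [ 449.3 -194.2   65.2   -4.5]
[ 0.449 -0.193  0.066] [-89.928   0.05   -4.389] [ 78.002  18.435 -64.147 114.588  19.379  58.709  90.298]
(449.1, -194.7, 22, -4.2) -> [-0.2, 43.2, -0.5, 0.0, -0.2, 0.0] dist 43
```

View pics/s21.png

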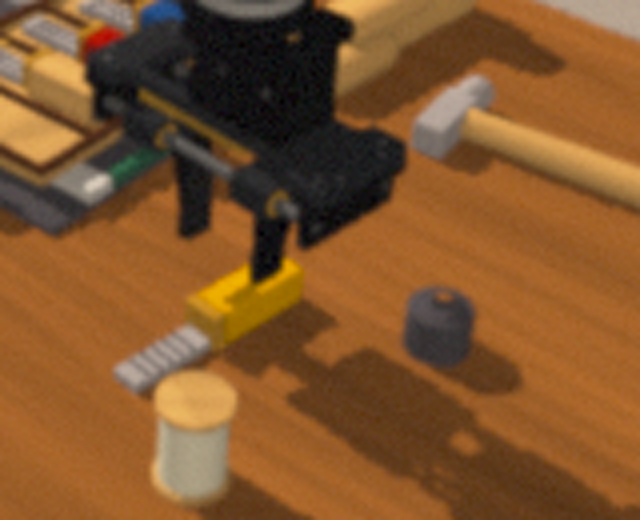

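```bash
python3 - <<'E'
from h import *
i=camera_info("side"); K=np.array([[i['fx'],0,i['cx']],[0,i['fy'],i['cy']],[0,0,1]])
X=np.array([[449,-226,55],[449,-161,55],[449,-209,26],[449,-181,26],[432,-207,26.],[508,-212,26]])/1000.
q=cv2.projectPoints(X,cv2.Rodrigues(i['R'])[0],i['t'],K,i['distortion'])[0].reshape(-1,2)
print((q-[220,180])*4)
p,W=cloud("top"); crop(p,285,180,345,260,"t21",8)
E
```

```text
[[271.47867222 273.18622486]
 [189.13254639 226.99818759]
 [246.40361918 298.20034496]
 [211.46919713 277.98778605]
 [226.12941976 309.65961966]
 [308.77518727 257.3962995 ]]
```

View pics/t21.png

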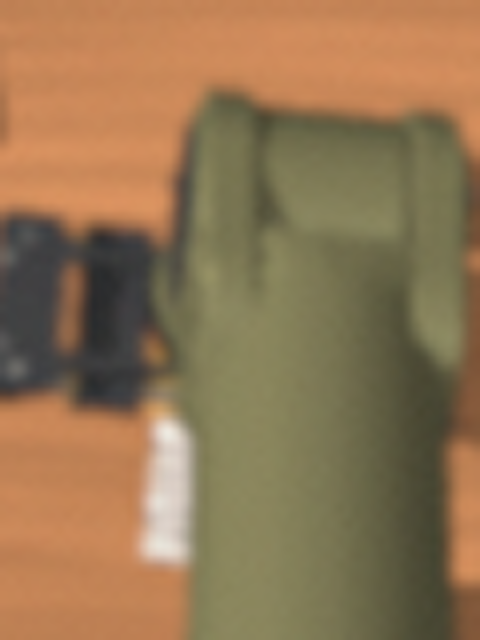

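Emit:
move_arm(moves=[[0,15,-1,0,0,0],[0,30,-1,0,0,0],[0,40,-1,0,0,0],[0,43,-1,0,0,0],[0,43,-1,0,0,0],[0,43,-1,0,0,0]])

```text
time_s: 44.03
tool_pos: [0.4499, -0.1951, 0.0237]
tool_rot: [-90.0, -0.1, -4.4]
force: [-0.2, -1.0, -0.7]
grip_width: 0.0502
```

Emit:
move_arm(moves=[[0,0,0,0,0,0],[0,0,0,0,0,0],[0,0,0,0,0,0],[0,0,0,0,0,0],[0,0,0,0,0,0],[0,0,0,0,0,0]], claw=0, newtons=55)

```text
time_s: 44.53
tool_pos: [0.4494, -0.1952, 0.0232]
tool_rot: [-90.0, -0.0, -4.5]
force: [-0.4, 0.3, 2.3]
grip_width: 0.0275
```

Emit:
move_arm(moves=[[0,-10,0,0,0,0],[0,-30,0,0,0,0],[0,-55,0,0,0,0],[0,-80,0,0,0,0],[0,-105,0,0,0,0],[0,-128,0,0,0,0],[0,-128,0,0,0,0],[0,-128,0,0,0,0]])

```text
time_s: 45.2
tool_pos: [0.4499, -0.1954, 0.152]
tool_rot: [-90.1, -0.1, -4.5]
force: [0.7, -0.3, -2.5]
grip_width: 0.0276
```

```bash
python3 - <<'E'
from pl import *
did([0,43,-1,0,0,0]);did([0,-128,0,0,0,0])
from h import *
p,W=cloud("side"); crop(p,220,150,380,310,"s22",4)
plan((481.6,38.8,150,-88.5))
E
```

```text
cmd [ 449.2 -195.2   22.2   -4.5]
cmd [ 449.2 -195.2  150.2   -4.5]
(481.6, 38.8, 150, -88.5) -> [14.1, 0.2, 235.8, 0.0, 84.0, 0.0] dist 236
```

View pics/s22.png

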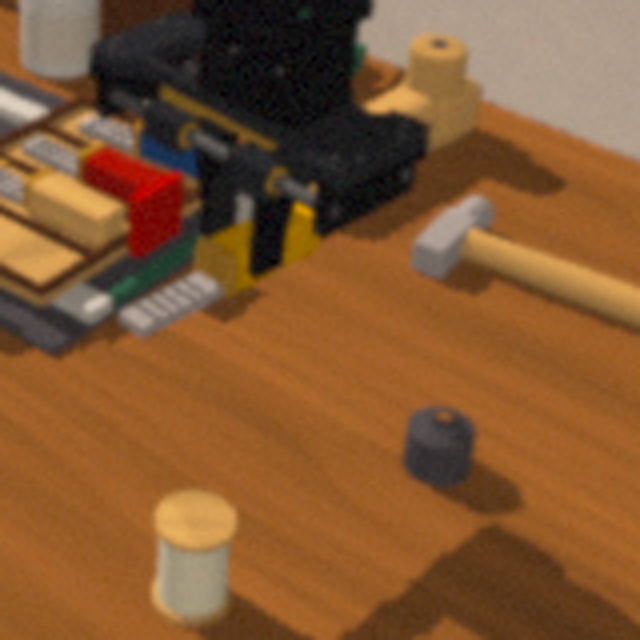

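Emit:
move_arm(moves=[[0,0,5,0,2,0],[1,0,16,0,6,0],[2,0,30,0,11,0],[3,0,44,0,16,0],[4,0,58,0,21,0],[4,0,72,0,26,0],[5,0,86,0,31,0],[6,0,100,0,36,0],[7,0,114,0,41,0],[8,0,128,0,46,0],[8,0,142,0,51,0],[9,0,156,0,56,0],[10,0,170,0,61,0],[11,0,185,0,66,0],[12,0,200,0,71,0],[13,0,215,0,76,0],[14,0,228,0,81,0],[14,0,236,0,84,0],[14,0,236,0,84,0],[14,0,236,0,84,0]])

```text
time_s: 46.92
tool_pos: [0.4805, 0.0395, 0.1497]
tool_rot: [-90.1, 0.0, -88.3]
force: [0.8, -0.7, -2.1]
grip_width: 0.0274
```

Emit:
move_arm(moves=[[0,0,0,0,0,0],[0,0,0,0,0,0],[0,0,0,0,0,0],[0,20,0,0,0,0],[0,40,0,0,0,0],[0,60,0,0,0,0],[0,72,0,0,0,0],[0,72,0,0,0,0],[0,72,0,0,0,0]])

```text
time_s: 47.67
tool_pos: [0.4814, 0.0392, 0.0788]
tool_rot: [-90.1, 0.0, -88.4]
force: [-0.5, 0.5, -1.1]
grip_width: 0.0273
```

```bash
python3 - <<'E'
from pl import *
did([14,0,236,0,84,0]);did([0,72,0,0,0,0])
from h import *
o=env.get_obs();print(o["tool_pos"],o["tool_rot"],o["grip_width"])
p,W=cloud("side"); crop(p,180,130,310,240,"s23",5)
plan((481.6,38.8,47,-88.5))
E
```

```text
cmd [481.5  39.  150.2 -88.4]
cmd [481.5  39.   78.2 -88.4]
[0.48139474 0.03918682 0.07884429] [-9.00510345e+01  3.76677520e-02 -8.84419785e+01] 0.027347886892064795
(481.6, 38.8, 47, -88.5) -> [0.2, 31.2, 0.1, 0.0, 0.1, 0.0] dist 31
```

View pics/s23.png

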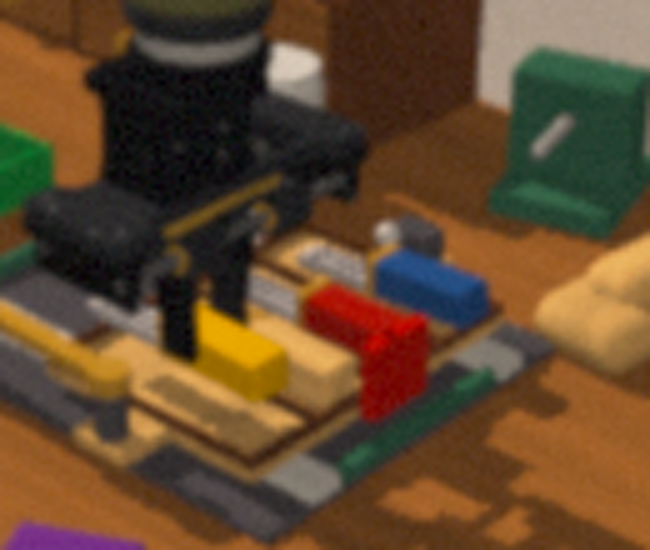

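Emit:
move_arm(moves=[[0,12,0,0,0,0],[0,23,0,0,0,0],[0,28,0,0,0,0],[0,30,0,0,0,0],[0,30,0,0,0,0],[0,30,0,0,0,0]])

```text
time_s: 48.22
tool_pos: [0.4816, 0.0394, 0.0489]
tool_rot: [-90.0, 0.0, -88.4]
force: [-0.7, 0.2, -1.3]
grip_width: 0.0272
```

Emit:
move_arm(moves=[[0,0,0,0,0,0],[0,1,0,0,0,0],[0,1,0,0,0,0],[0,1,0,0,0,0]], claw=27, newtons=3)

```text
time_s: 48.55
tool_pos: [0.4817, 0.0392, 0.048]
tool_rot: [-90.0, -0.0, -88.5]
force: [-1.0, -0.8, -0.9]
grip_width: 0.028
```

Emit:
move_arm(moves=[[0,0,0,0,0,0],[0,0,0,0,0,0],[0,0,0,0,0,0],[0,0,0,0,0,0],[0,0,0,0,0,0],[0,-5,0,0,0,0],[0,-30,0,0,0,0],[0,-60,0,0,0,0],[0,-90,0,0,0,0],[0,-120,0,0,0,0],[0,-133,0,0,0,0],[0,-133,0,0,0,0]], claw=36)

```text
time_s: 49.55
tool_pos: [0.4838, 0.0394, 0.1841]
tool_rot: [-89.7, -0.1, -88.5]
force: [0.7, -0.2, -0.4]
grip_width: 0.0361
```

```bash
python3 - <<'E'
from pl import *
did([0,31,0,0,0,0]);did([0,-133,0,0,0,0])
from h import *
np.set_printoptions(precision=4,suppress=True)
o=env.get_obs();print(o["tool_pos"],o["tool_rot"],o["grip_width"])
p,W=cloud("side"); crop(p,180,130,310,240,"s24",5)
p,W=cloud("top","t24"); crop(p,165,140,285,240,"t24c",6)
E
```

```text
cmd [481.5  39.   47.2 -88.4]
cmd [481.5  39.  180.2 -88.4]
[0.4838 0.0394 0.1841] [-89.6679  -0.1418 -88.4739] 0.03606514475987671
```

View pics/s24.png

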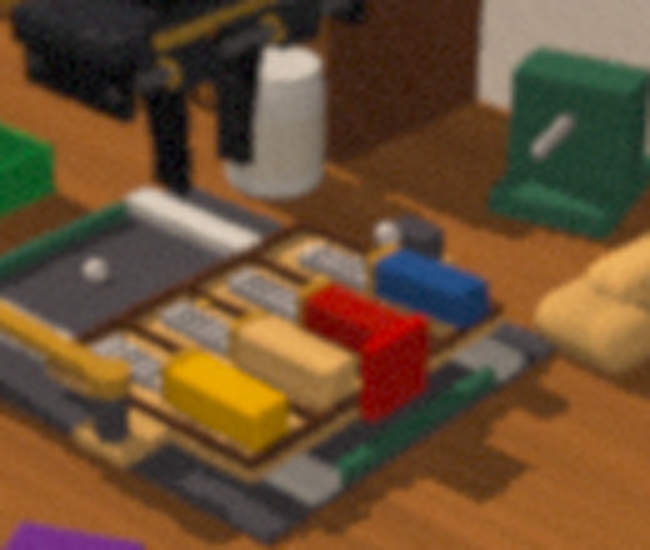

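View pics/t24c.png

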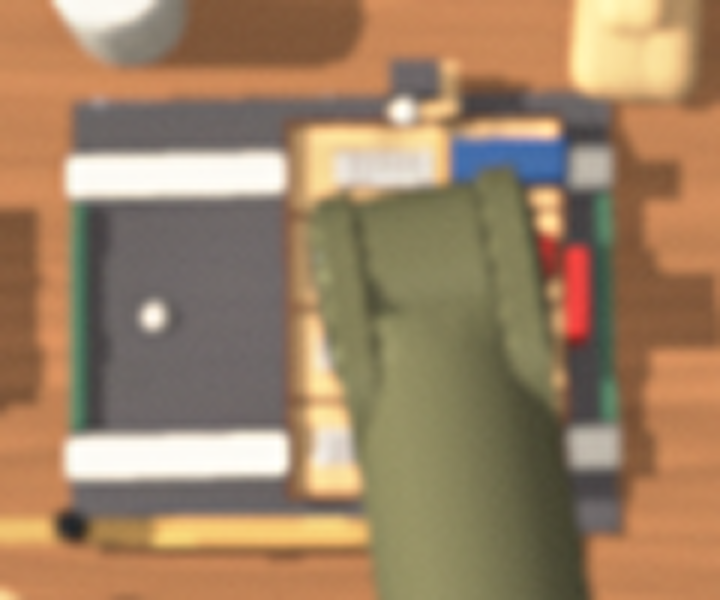

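```bash
python3 - <<'E'
from h import *
from pl import *
np.set_printoptions(precision=4,suppress=True)
K=ray(165+70/6-.4,140+525/6-.4,.098)[0]; print(K, ray(165+403/6-.4,140+108/6-.4,.054), ray(165+290/6-.4,140+120/6-.4,.032),ray(165+290/6-.4,140+495/6-.4,.032))
plan((K[0]*1000,K[1]*1000-3,180,-89.5))
E
```

```text
[0.4244 0.2548 0.098 ] [[0.6789 0.0782 0.054 ]] [[0.6757 0.1464 0.032 ]] [[0.4511 0.1385 0.032 ]]
(np.float64(424.39321014233883), np.float64(251.79753117989256), 180, -89.5) -> [-214.3, 0.2, -51.3, 0.0, 1.1, 0.0] dist 220
```

Emit:
move_arm(moves=[[-10,0,-2,0,0,0],[-30,0,-7,0,0,0],[-60,0,-14,0,0,0],[-90,0,-21,0,0,0],[-120,0,-29,0,0,0],[-150,0,-36,0,0,0],[-180,0,-43,0,0,0],[-200,0,-48,0,0,0],[-214,0,-51,0,1,0],[-214,0,-51,0,1,0],[-214,0,-51,0,1,0],[-214,0,-51,0,1,0],[-214,0,-51,0,1,0]], claw=50)

```text
time_s: 50.73
tool_pos: [0.425, 0.2504, 0.1803]
tool_rot: [-90.1, -0.0, -89.5]
force: [-0.2, -0.8, -0.1]
grip_width: 0.0494
```

```bash
python3 - <<'E'
from pl import *
did([-214,0,-51,0,1,0])
from h import *
np.set_printoptions(precision=4,suppress=True)
o=env.get_obs();print(o["tool_pos"],o["tool_rot"],o["qpos"])
p,W=cloud("top","t25"); crop(p,205,140,285,240,"t25c",6)
i=p[140:240,205:285]
for n,lo,hi,win in [("blue",[100,120,60],[125,255,255],(225,155,265,185)),("red",[0,150,80],[5,255,255],(240,165,262,200)),("yel",[20,130,120],[32,255,255],(225,195,265,225))]:
    u0,v0,u1,v1=win; m=np.zeros((384,512),bool); m[v0:v1,u0:u1]=hsvmask(p[v0:v1,u0:u1],lo,hi)&(W[v0:v1,u0:u1,2]>.035)
    P=W[comp(m)]; A=np.c_[P[:,:2],np.ones(len(P))]; c=np.linalg.lstsq(A,P[:,2],rcond=None)[0]; print(n,len(P),P.mean(0),"slopes",c[:2],P[:,1].min(),P[:,1].max())
E
```

```text
cmd [424.7 251.5 180.2 -89.4]
[0.425  0.2504 0.1803] [-90.0565  -0.05   -89.542 ] [ 36.4985   9.879  -74.6472 107.0697  10.1048  70.6484 -40.8629]
blue 107 [0.6477 0.0147 0.055 ] slopes [ 0.0176 -0.0504] -0.01527314596489383 0.04500349387641667
red 122 [0.5933 0.0177 0.0479] slopes [-0.174   0.0322] -0.012816310370042515 0.04740170089951688
yel 52 [0.4846 0.0442 0.0485] slopes [-0.0307  0.1224] 0.026919051106128085 0.05824331923657969
```

View pics/t25c.png

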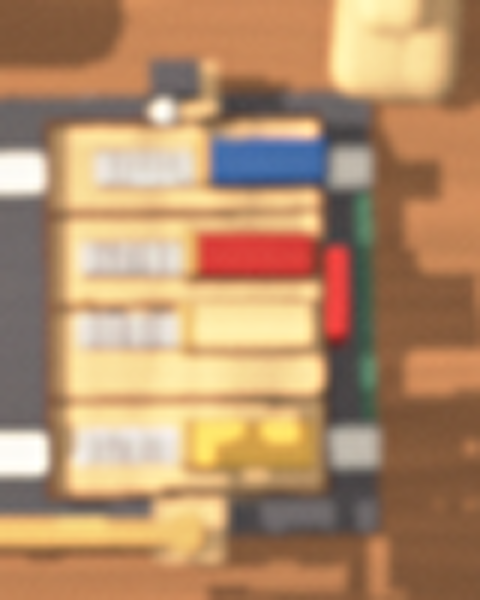

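```bash
python3 - <<'E'
from pl import *
plan((648.5,-42,150,-88.4),(648.5,-42,54,-88.4))
E
```

```text
(648.5, -42, 150, -88.4) -> [295.6, 30.2, 221.0, 0.0, -1.1, 0.0] dist 370
(648.5, -42, 54, -88.4) -> [295.6, 126.2, 221.0, 0.0, -1.1, 0.0] dist 390
```

Emit:
move_arm(moves=[[10,3,8,0,0,0],[30,6,23,0,0,0],[60,9,45,0,0,0],[90,12,67,0,0,0],[120,15,90,0,-1,0],[150,18,112,0,-1,0],[180,21,135,0,-1,0],[210,24,157,0,-1,0],[240,27,180,0,-1,0],[270,30,202,0,-1,0],[288,30,216,0,-1,0],[296,30,221,0,-1,0],[296,30,221,0,-1,0],[296,30,221,0,-1,0],[296,30,221,0,-1,0],[296,30,221,0,-1,0]], claw=0, newtons=20)

```text
time_s: 52.12
tool_pos: [0.6479, -0.04, 0.1514]
tool_rot: [-90.0, -0.0, -88.3]
force: [-1.1, 0.3, -1.1]
grip_width: 0.0003
```

Emit:
move_arm(moves=[[0,20,0,0,0,0],[0,45,0,0,0,0],[0,70,0,0,0,0],[0,90,0,0,0,0],[0,96,0,0,0,0],[0,96,0,0,0,0],[0,96,0,0,0,0],[0,96,0,0,0,0]])

```text
time_s: 52.78
tool_pos: [0.6497, -0.0415, 0.0568]
tool_rot: [-89.8, -0.0, -88.4]
force: [-0.1, 0.0, 0.9]
grip_width: 0.0005
```

```bash
python3 - <<'E'
from pl import *
did([296,30,221,0,-1,0]);did([0,96,0,0,0,0])
from h import *
np.set_printoptions(precision=4,suppress=True)
o=env.get_obs();print(o["tool_pos"],o["tool_rot"],o["qpos"],o["force"])
p,W=cloud("side"); crop(p,200,130,330,240,"s26",5)
E
```

```text
cmd [648.5 -42.4 150.2 -88.4]
cmd [648.5 -42.4  54.2 -88.4]
[ 0.6497 -0.0415  0.0568] [-89.8431  -0.0145 -88.4091] [ 41.0448  37.7339 -54.3744  92.3904  32.7562  66.9548 -19.2315] [-0.0649  0.0058  0.9111]
```

View pics/s26.png

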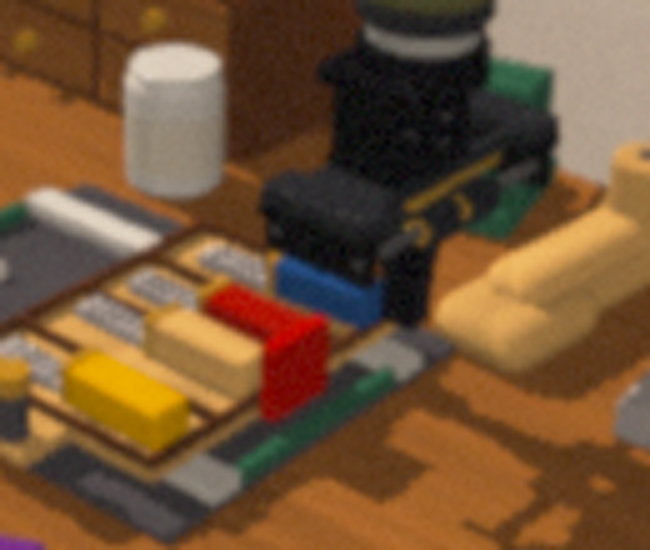

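Emit:
move_arm(moves=[[-3,0,0,0,0,0],[-6,0,0,0,0,0],[-9,0,0,0,0,0],[-12,0,0,0,0,0],[-15,0,0,0,0,0],[-17,0,0,0,0,0],[-19,0,0,0,0,0],[-20,0,0,0,0,0],[-21,0,0,0,0,0],[-21,0,0,0,0,0],[-21,0,0,0,0,0]])

```text
time_s: 53.75
tool_pos: [0.648, -0.021, 0.0548]
tool_rot: [-90.0, 0.0, -88.4]
force: [-0.1, 0.9, -0.6]
grip_width: 0.0004
```

```bash
python3 - <<'E'
from pl import *
did([-21,0,0,0,0,0])
from h import *
np.set_printoptions(precision=4,suppress=True)
o=env.get_obs();print(o["tool_pos"],o["force"])
p,W=cloud("side"); crop(p,200,130,330,240,"s27",5)
p,W=cloud("top"); crop(p,205,140,285,240,"t27",6)
E
```

```text
cmd [648.  -21.4  54.2 -88.4]
[ 0.648  -0.021   0.0548] [-0.1435  0.8804 -0.6036]
```

View pics/s27.png

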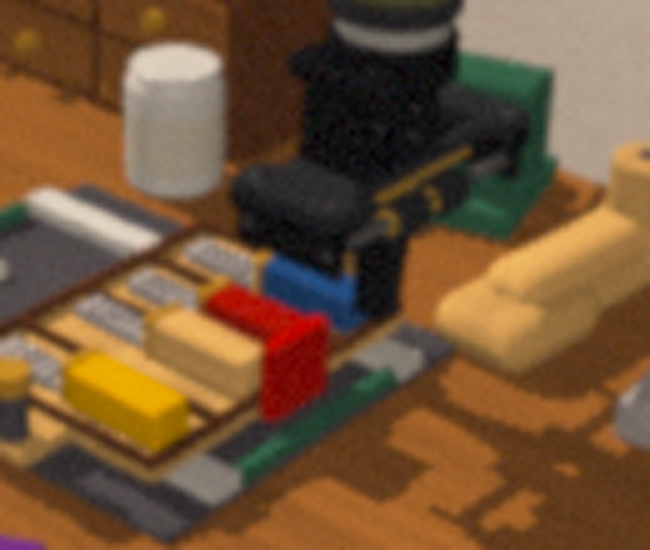

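View pics/t27.png

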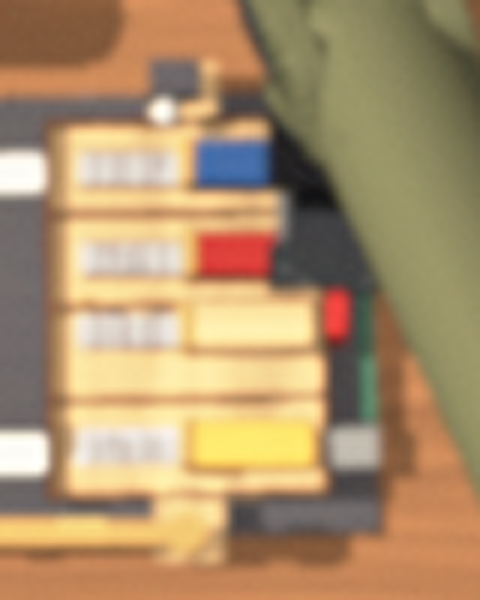

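Emit:
move_arm(moves=[[4,0,0,0,0,0],[8,0,0,0,0,0],[8,-20,0,0,0,0],[8,-45,0,0,0,0],[8,-75,0,0,0,0],[8,-105,0,0,0,0],[8,-126,0,0,0,0],[8,-126,0,0,0,0],[8,-126,0,0,0,0]])

```text
time_s: 54.6
tool_pos: [0.6491, -0.0296, 0.1822]
tool_rot: [-89.9, -0.0, -88.5]
force: [0.7, 1.1, 0.3]
grip_width: 0.0001
```

```bash
python3 - <<'E'
from pl import *
did([8,-126,0,0,0,0])
plan((424.5,252,180,-89.5))
E
```

```text
cmd [648.2 -29.4 180.2 -88.4]
(424.5, 252, 180, -89.5) -> [-287.3, 0.2, -216.0, 0.0, 1.1, 0.0] dist 359
```

Emit:
move_arm(moves=[[-10,0,-8,0,0,0],[-32,0,-24,0,0,0],[-62,0,-47,0,0,0],[-92,0,-69,0,0,0],[-122,0,-92,0,0,0],[-152,0,-114,0,0,0],[-182,0,-137,0,1,0],[-212,0,-159,0,1,0],[-242,0,-182,0,1,0],[-268,0,-201,0,1,0],[-287,0,-216,0,1,0],[-287,0,-216,0,1,0],[-287,0,-216,0,1,0],[-287,0,-216,0,1,0],[-287,0,-216,0,1,0],[-287,0,-216,0,1,0]], claw=50)

```text
time_s: 55.93
tool_pos: [0.4251, 0.2507, 0.1804]
tool_rot: [-90.1, -0.0, -89.6]
force: [0.6, 0.6, -0.5]
grip_width: 0.0499
```

```bash
python3 - <<'E'
from pl import *
did([-287,0,-216,0,1,0])
from h import *
np.set_printoptions(precision=4,suppress=True)
o=env.get_obs();print(o["tool_pos"],o["tool_rot"],o["qpos"])
p,W=cloud("side","s28"); 
p,W=cloud("top","t28")
for n,lo,hi,win in [("blue",[100,120,60],[125,255,255],(225,155,265,185)),("red",[0,150,80],[5,255,255],(236,165,259,195)),("yel",[20,130,120],[32,255,255],(225,195,265,225))]:
    u0,v0,u1,v1=win; m=np.zeros((384,512),bool); m[v0:v1,u0:u1]=hsvmask(p[v0:v1,u0:u1],lo,hi)&(W[v0:v1,u0:u1,2]>.035)
    P=W[comp(m)]; A=np.c_[P[:,:2],np.ones(len(P))]; c=np.linalg.lstsq(A,P[:,2],rcond=None)[0]; print(n,len(P),P.mean(0),"slopes",c[:2],P[:,1].min(),P[:,1].max())
crop(p,205,140,285,240,"t28c",6)
E
```

```text
cmd [424.5 251.7 180.2 -89.4]
[0.4251 0.2507 0.1804] [-90.0644  -0.0047 -89.5852] [ 35.9333   9.5926 -73.9051 107.0516   9.7366  70.5828 -40.6144]
blue 99 [0.6458 0.0242 0.0478] slopes [-0.0971 -0.0001] -0.004714348252800154 0.0522116808464532
red 129 [0.5933 0.0194 0.0485] slopes [0.0363 0.0076] -0.012824399510448012 0.050867736588646684
yel 52 [0.484  0.0441 0.0493] slopes [-0.1371  0.0254] 0.02701108654909287 0.05806702722108548
```

View pics/t28c.png

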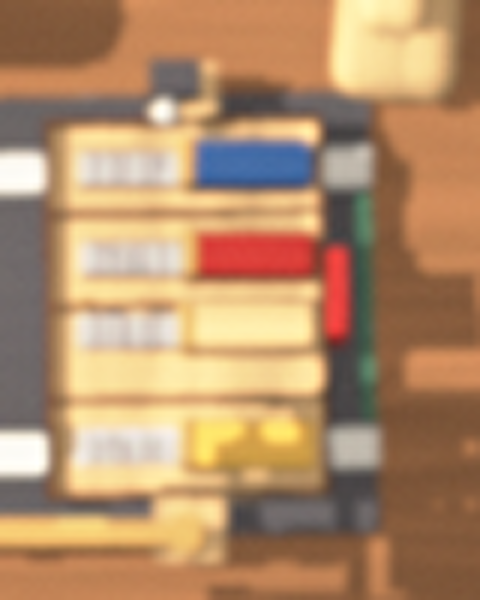

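View pics/s28.png

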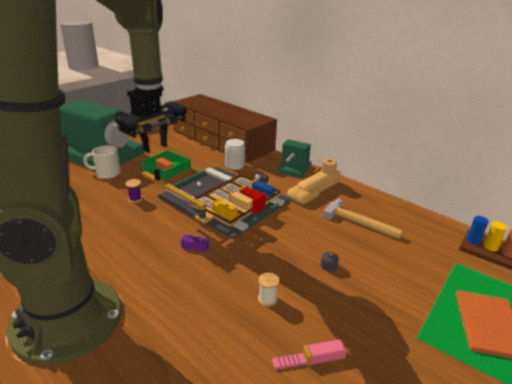

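Emit:
move_arm(moves=[[0,20,0,0,0,0],[0,40,0,0,0,0],[0,60,0,0,0,0],[0,80,0,0,0,0],[0,98,0,0,0,0],[0,98,0,0,0,0],[0,98,0,0,0,0],[0,98,0,0,0,0]])

```text
time_s: 56.7
tool_pos: [0.4252, 0.2524, 0.0838]
tool_rot: [-90.0, 0.1, -89.5]
force: [0.2, -0.4, -0.1]
grip_width: 0.0497
```

Emit:
move_arm(moves=[[0,0,0,0,0,0],[0,0,0,0,0,0],[0,0,0,0,0,0],[0,0,0,0,0,0],[0,0,0,0,0,0],[0,0,0,0,0,0]], claw=0, newtons=25)

```text
time_s: 57.2
tool_pos: [0.4247, 0.2519, 0.083]
tool_rot: [-90.0, -0.0, -89.4]
force: [0.7, -0.2, 0.4]
grip_width: 0.0178
```

```bash
python3 - <<'E'
from pl import *
did([0,98,0,0,0,0])
from cell import env
o=env.get_obs();print(o["tool_pos"],o["tool_rot"],o["force"])
H=np.array([425.5,57.5])
for th in (85,80,75,70,65,60,55,50,45,40,35,30,25,20,15,10,7,4,1.5):
    a=np.radians(th); plan((round(float(H[0]+194.5*np.cos(a)),1),round(float(H[1]+194.5*np.sin(a)),1),82,th-180))
E
```

```text
cmd [424.5 251.7  82.2 -89.4]
[0.42473004 0.25192058 0.08304837] [-8.99755131e+01 -8.79567145e-03 -8.94493793e+01] [ 0.66852289 -0.15235524  0.3560154 ]
(442.5, 251.3, 82, -95) -> [0.6, 0.2, 18.0, 0.0, 5.6, 0.0] dist 18
(459.3, 249.0, 82, -100) -> [3.0, 0.2, 34.8, 0.0, 10.6, 0.0] dist 35
(475.8, 245.4, 82, -105) -> [6.8, 0.2, 51.2, 0.0, 15.6, 0.0] dist 52
(492.0, 240.3, 82, -110) -> [12.0, 0.2, 67.4, 0.0, 20.6, 0.0] dist 68
(507.7, 233.8, 82, -115) -> [18.7, 0.2, 83.0, 0.0, 25.6, 0.0] dist 85
(522.8, 225.9, 82, -120) -> [26.7, 0.2, 98.0, 0.0, 30.6, 0.0] dist 102
(537.1, 216.8, 82, -125) -> [36.0, 0.2, 112.3, 0.0, 35.6, 0.0] dist 118
(550.5, 206.5, 82, -130) -> [46.4, 0.2, 125.6, 0.0, 40.6, 0.0] dist 134
(563.0, 195.0, 82, -135) -> [58.0, 0.2, 137.9, 0.0, 45.6, 0.0] dist 150
(574.5, 182.5, 82, -140) -> [70.6, 0.2, 149.3, 0.0, 50.6, 0.0] dist 165
(584.8, 169.1, 82, -145) -> [84.1, 0.2, 159.5, 0.0, 55.5, 0.0] dist 180
(593.9, 154.8, 82, -150) -> [98.5, 0.2, 168.5, 0.0, 60.5, 0.0] dist 195
(601.8, 139.7, 82, -155) -> [113.7, 0.2, 176.2, 0.0, 65.5, 0.0] dist 210
(608.3, 124.0, 82, -160) -> [129.4, 0.2, 182.6, 0.0, 70.5, 0.0] dist 224
(613.4, 107.8, 82, -165) -> [145.7, 0.2, 187.5, 0.0, 75.5, 0.0] dist 237
(617.0, 91.3, 82, -170) -> [162.2, 0.2, 190.9, 0.0, 80.5, 0.0] dist 251
(618.6, 81.2, 82, -173) -> [172.3, 0.2, 192.4, 0.0, 83.5, 0.0] dist 258
(619.5, 71.1, 82, -176) -> [182.5, 0.2, 193.3, 0.0, 86.5, 0.0] dist 266
(619.9, 62.6, 82, -178.5) -> [191.0, 0.2, 193.6, 0.0, 89.0, 0.0] dist 272
```

Emit:
move_arm(moves=[[0,0,0,0,0,0],[0,0,5,0,1.5,0],[0,0,11,0,3.5,0],[1,0,18,0,5.6,0],[2,0,27,0,8,0],[3,0,35,0,10.6,0],[5,0,43,0,13,0],[7,0,51,0,15.6,0],[9,0,59,0,18,0],[12,0,67,0,20.6,0],[15,0,75,0,23,0],[19,0,83,0,25.6,0],[23,0,91,0,28,0],[27,0,98,0,30.6,0],[31,0,105,0,33,0],[36,0,112,0,35.6,0],[41,0,119,0,38,0],[46,0,126,0,40.6,0],[46,0,126,0,40.6,0],[46,0,126,0,40.6,0]], claw=20)

```text
time_s: 58.87
tool_pos: [0.5514, 0.2068, 0.0826]
tool_rot: [-90.0, -0.0, -130.1]
force: [-0.1, -0.6, -0.2]
grip_width: 0.0198
```

```bash
python3 - <<'E'
from pl import *
did([46,0,126,0,40.6,0])
from cell import env
o=env.get_obs();print(o["tool_pos"],o["tool_rot"],o["force"],o["grip_width"])
H=np.array([425.5,57.5])
for th in (45,40,35,30,25,20,15,10,7,4,1.5):
    a=np.radians(th); plan((round(float(H[0]+194.5*np.cos(a)),1),round(float(H[1]+194.5*np.sin(a)),1),82,th-180))
E
```

```text
cmd [ 550.9  206.9   82.2 -130. ]
[0.55136399 0.20683651 0.08259523] [-9.00097866e+01 -1.79318050e-02 -1.30076179e+02] [-0.08760881 -0.5969217  -0.17976927] 0.019806348759327286
(563.0, 195.0, 82, -135) -> [1.3, 0.2, 16.9, 0.0, 4.9, 0.0] dist 17
(574.5, 182.5, 82, -140) -> [3.5, 0.2, 33.7, 0.0, 9.9, 0.0] dist 34
(584.8, 169.1, 82, -145) -> [7.1, 0.2, 50.2, 0.0, 14.9, 0.0] dist 51
(593.9, 154.8, 82, -150) -> [12.2, 0.2, 66.4, 0.0, 19.9, 0.0] dist 68
(601.8, 139.7, 82, -155) -> [18.7, 0.2, 82.2, 0.0, 24.9, 0.0] dist 84
(608.3, 124.0, 82, -160) -> [26.6, 0.2, 97.3, 0.0, 29.9, 0.0] dist 101
(613.4, 107.8, 82, -165) -> [35.7, 0.2, 111.6, 0.0, 34.9, 0.0] dist 117
(617.0, 91.3, 82, -170) -> [46.0, 0.2, 125.0, 0.0, 39.9, 0.0] dist 133
(618.6, 81.2, 82, -173) -> [52.7, 0.2, 132.7, 0.0, 42.9, 0.0] dist 143
(619.5, 71.1, 82, -176) -> [59.8, 0.2, 139.9, 0.0, 45.9, 0.0] dist 152
(619.9, 62.6, 82, -178.5) -> [66.1, 0.2, 145.6, 0.0, 48.4, 0.0] dist 160
```

Emit:
move_arm(moves=[[0,0,5,0,1.5,0],[0,0,11,0,3.2,0],[1,0,17,0,5,0],[2,0,25,0,7.4,0],[3,0,34,0,10,0],[5,0,42,0,12.4,0],[7,0,50,0,15,0],[10,0,58,0,17.4,0],[12,0,66,0,20,0],[15,0,74,0,22.4,0],[19,0,82,0,25,0],[23,0,90,0,27.4,0],[27,0,97,0,30,0],[31,0,104,0,32.4,0],[36,0,112,0,35,0],[41,0,119,0,37.4,0],[46,0,125,0,40,0],[46,0,125,0,40,0],[46,0,125,0,40,0]])

```text
time_s: 60.45
tool_pos: [0.6174, 0.0904, 0.0829]
tool_rot: [-90.0, 0.0, -170.1]
force: [1.1, 0.4, -1.0]
grip_width: 0.0203
```

```bash
python3 - <<'E'
from pl import *
did([46,0,125,0,40,0])
from h import *
o=env.get_obs();print(o["tool_pos"],o["tool_rot"],o["force"],o["grip_width"])
p,W=cloud("side"); crop(p,150,130,310,240,"s30",4)
p,W=cloud("top"); crop(p,165,140,285,240,"t30",6)
E
```

```text
cmd [ 617.    91.3   82.2 -170. ]
[0.61739702 0.09041434 0.08286247] [-8.99587980e+01  1.78443448e-03 -1.70116603e+02] [ 1.10197154  0.37111776 -1.0197515 ] 0.020287254488715052
```

View pics/s30.png

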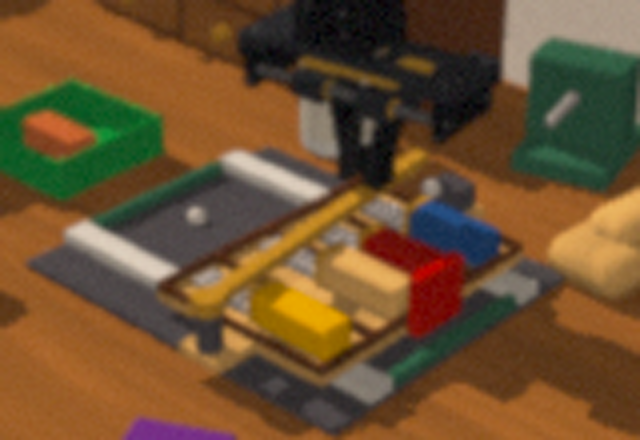

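View pics/t30.png

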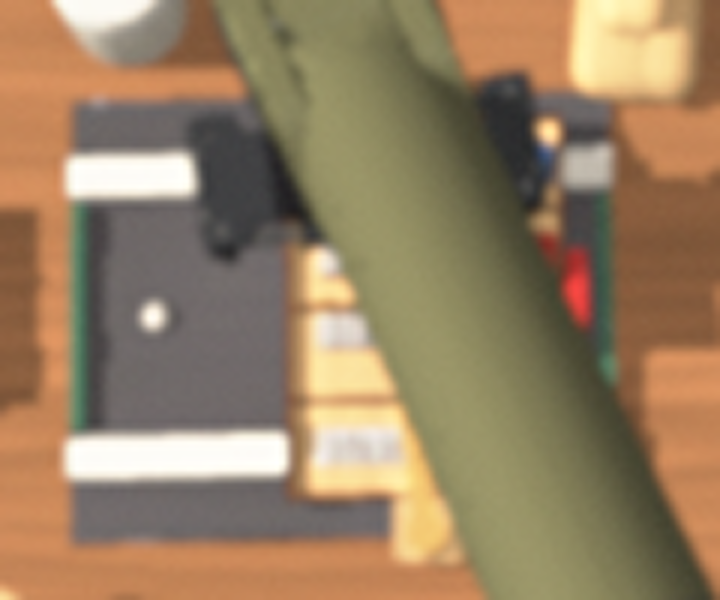

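Emit:
move_arm(moves=[[0,0,5,0,1.5,0],[0,0,10,0,3,0],[1,0,14,0,4.5,0],[1,0,18,0,5.5,0],[1,0,22,0,6.5,0],[2,0,25,0,7.5,0],[2,0,28,0,8.5,0],[2,0,30,0,8.5,0],[3,0,30,0,8.5,0],[3,0,30,0,8.5,0]])

```text
time_s: 61.38
tool_pos: [0.6192, 0.0674, 0.0829]
tool_rot: [-90.4, 0.1, -178.4]
force: [0.6, 11.7, -2.2]
grip_width: 0.0199
```

```bash
python3 - <<'E'
from pl import *
did([3,0,30,0,8.5,0])
from h import *
o=env.get_obs();print(o["tool_pos"],o["tool_rot"],o["force"],o["grip_width"])
p,W=cloud("side"); crop(p,150,130,310,240,"s31",4)
E
```

```text
cmd [ 619.3   61.2   82.2 -178.6]
[0.61920508 0.06740841 0.08292602] [-9.04309486e+01  8.41278474e-02 -1.78368326e+02] [ 0.55582708 11.68958123 -2.21671154] 0.01992021102870105
```

View pics/s31.png

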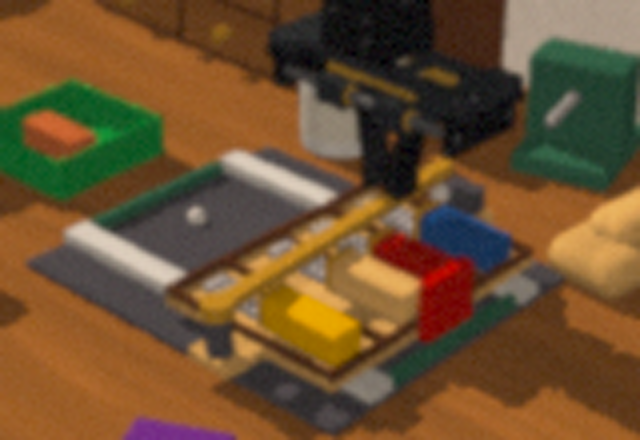

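Emit:
move_arm(moves=[[0,0,2,0,0,0],[0,0,4,0,0,0],[0,0,6,0,0,0],[0,0,6,0,0,0],[0,0,6,0,0,0]])

```text
time_s: 61.85
tool_pos: [0.6201, 0.0553, 0.083]
tool_rot: [-90.0, 0.1, -178.6]
force: [1.6, 3.7, -1.4]
grip_width: 0.0198
```

Emit:
move_arm(moves=[[0,0,3,0,0,0],[0,0,2,0,0,0],[0,0,2,0,0,0],[0,0,0,0,0,0],[0,0,0,0,0,0],[0,0,0,0,0,0],[0,-20,0,0,0,0],[0,-50,0,0,0,0],[0,-80,0,0,0,0],[0,-100,0,0,0,0],[0,-100,0,0,0,0],[0,-100,0,0,0,0]], claw=36)

```text
time_s: 62.85
tool_pos: [0.6202, 0.0553, 0.1842]
tool_rot: [-90.0, 0.1, -178.6]
force: [-0.2, 0.1, 0.0]
grip_width: 0.0358
```

```bash
python3 - <<'E'
from pl import *
did([0,0,6,0,0,0]);did([0,-100,0,0,0,0])
plan((567,-140,180,-178.5))
E
```

```text
cmd [ 619.4   55.2   82.2 -178.6]
cmd [ 619.4   55.2  182.2 -178.6]
(567, -140, 180, -178.5) -> [57.3, 2.2, 193.8, 0.0, -0.1, 0.0] dist 202
```

```bash
python3 - <<'E'
from pl import *
plan((568,-75,180,-88.5))
E
```

```text
(568, -75, 180, -88.5) -> [54.7, 2.2, 128.8, 0.0, -90.1, 0.0] dist 140
```

Emit:
move_arm(moves=[[3,0,6,0,-4,0],[6,0,13,0,-9,0],[9,0,21,0,-15,0],[12,0,29,0,-21,0],[15,0,37,0,-27,0],[19,0,46,0,-33,0],[23,0,55,0,-39,0],[27,0,64,0,-45,0],[31,0,73,0,-51,0],[35,0,82,0,-57,0],[39,0,91,0,-63,0],[43,0,100,0,-69,0],[47,0,109,0,-75,0],[50,0,118,0,-81,0],[53,0,125,0,-86,0],[55,2,129,0,-90,0],[55,2,129,0,-90,0],[55,2,129,0,-90,0],[55,2,129,0,-90,0]], claw=0, newtons=20)

```text
time_s: 64.43
tool_pos: [0.5674, -0.0745, 0.1802]
tool_rot: [-90.1, 0.0, -88.6]
force: [-0.1, -0.0, -0.5]
grip_width: 0.0006
```

```bash
python3 - <<'E'
from pl import *
did([55,2,129,0,-90,0])
from h import *
np.set_printoptions(precision=4,suppress=True)
o=env.get_obs();print(o["tool_pos"],o["tool_rot"],o["qpos"])
p,W=cloud("side"); crop(p,150,130,310,240,"s33",4)
p,W=cloud("top"); crop(p,165,140,285,240,"t33",6)
E
```

```text
cmd [567.7 -75.2 180.2 -88.6]
[ 0.5674 -0.0745  0.1802] [-90.0671   0.0344 -88.6324] [ 50.6342  18.331  -54.3046  97.0221  15.4784  72.7151  -5.5988]
```

View pics/s33.png

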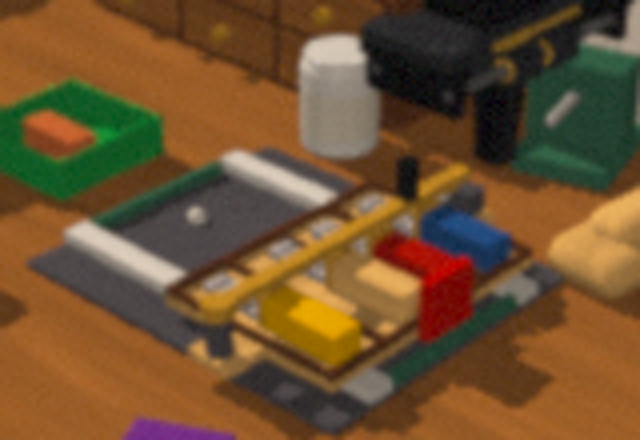

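View pics/t33.png

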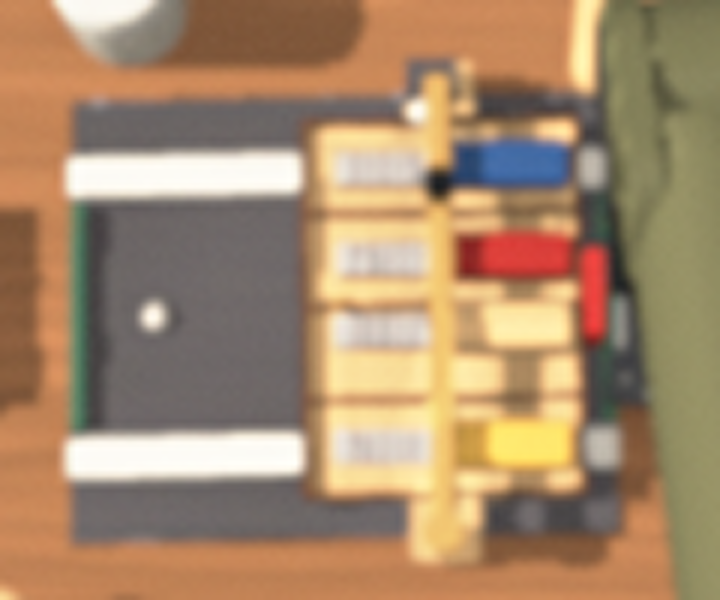

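```bash
python3 - <<'E'
from h import *
from pl import *
p,W=cloud("top")
m=np.zeros((384,512),bool); u0,v0,u1,v1=228,150,248,232
h=cv2.cvtColor(p,cv2.COLOR_RGB2HSV)
m[v0:v1,u0:u1]=(W[v0:v1,u0:u1,2]>.058)&(W[v0:v1,u0:u1,2]<.076)
v,u=np.nonzero(comp(m)); P=ray(u,v,.066)
vx=cv2.fitLine((P[:,:2]*1000).astype(np.float32),cv2.DIST_HUBER,0,.01,.01).ravel(); print(len(P),vx,np.degrees(np.arctan2(vx[1],vx[0])))
c=lambda a,b,z: ray(165+a/6-.4,140+b/6-.4,z)[0]*1000
L=[c(305,120,32),c(304,495,32)];R=[c(580,120,32),c(585,493,32)]
for q in(L,R): d=q[0]-q[1]; print(np.round(q,1),np.degrees(np.arctan2(d[1],d[0])))
print("push",c(595,293,65))
plan((569,-75,52,-88.5),(569,-50,52,-88.5))
E
```

```text
235 [9.9907386e-01 4.3027446e-02 5.1828906e+02 4.9879234e+01] 2.4660523
[[-7255.1 -2626.1 32000. ]
 [-3199.6 -2498.  32000. ]] -178.19038706891516
[[-7318.1   334.1 32000. ]
 [-3279.9   458.7 32000. ]] -178.23273375192176
push [-11618.78973505   1110.98895947  65000.        ]
(569, -75, 52, -88.5) -> [-0.1, 128.2, 1.3, 0.0, -0.1, 0.0] dist 128
(569, -50, 52, -88.5) -> [-25.1, 128.2, 1.9, 0.0, -0.1, 0.0] dist 131
```

Emit:
move_arm(moves=[[0,25,1,0,0,0],[0,50,1,0,0,0],[0,75,1,0,0,0],[0,100,1,0,0,0],[0,120,1,0,0,0],[0,128,1,0,0,0],[0,128,1,0,0,0],[0,128,1,0,0,0],[0,128,1,0,0,0]])

```text
time_s: 65.33
tool_pos: [0.57, -0.0747, 0.0544]
tool_rot: [-89.9, -0.0, -88.5]
force: [0.8, 1.3, -0.3]
grip_width: 0.0
```

Emit:
move_arm(moves=[[-5,0,0,0,0,0],[-10,0,0,0,0,0],[-15,0,0,0,0,0],[-20,0,0,0,0,0],[-25,0,0,0,0,0],[-30,0,0,0,0,0],[-36,0,0,0,0,0],[-42,0,0,0,0,0],[-48,0,0,0,0,0],[-54,0,0,0,0,0],[-60,0,0,0,0,0],[-66,0,0,0,0,0],[-72,0,0,0,0,0],[-76,0,0,0,0,0],[-80,0,0,0,0,0],[-80,0,0,0,0,0]])

```text
time_s: 66.67
tool_pos: [0.5664, 0.0068, 0.0527]
tool_rot: [-90.0, 0.1, -88.5]
force: [-1.3, 0.2, 0.1]
grip_width: 0.0004
```

```bash
python3 - <<'E'
from pl import *
did([0,128,1,0,0,0]);did([-80,0,0,0,0,0])
from h import *
np.set_printoptions(precision=4,suppress=True)
o=env.get_obs();print(o["tool_pos"],o["force"])
p,W=cloud("side"); crop(p,150,130,310,240,"s34",4)
p,W=cloud("top"); crop(p,165,140,285,240,"t34",6)
E
```

```text
cmd [568.7 -75.1  52.2 -88.6]
cmd [566.7   4.8  52.2 -88.6]
[0.5664 0.0068 0.0527] [-1.3369  0.2163  0.0896]
```

View pics/s34.png

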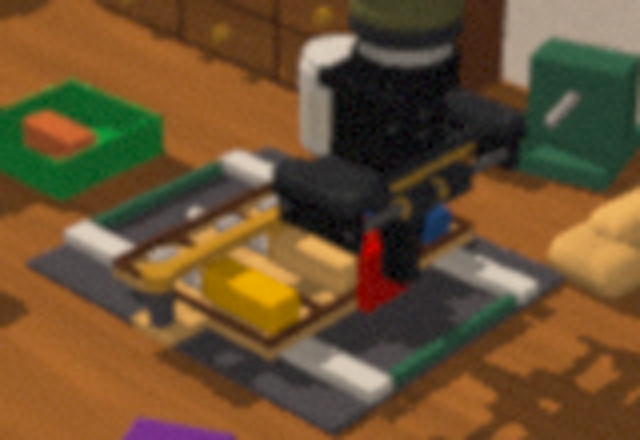

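View pics/t34.png

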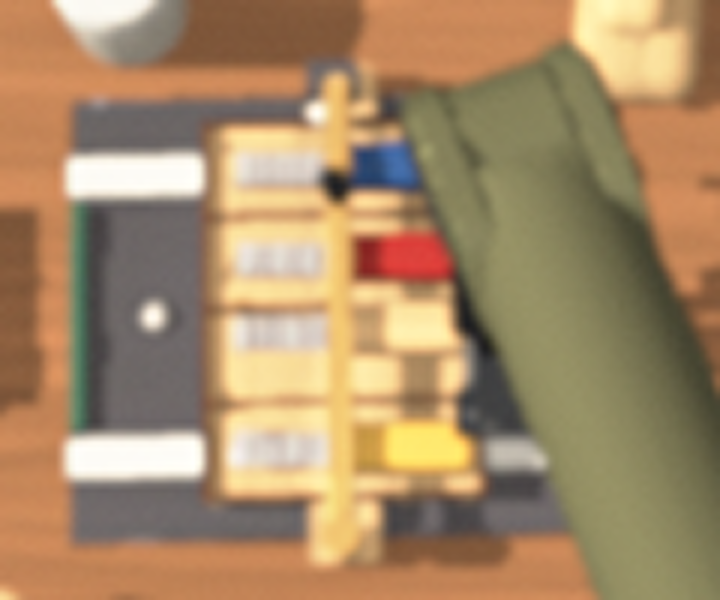

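Emit:
move_arm(moves=[[-4,0,0,0,0,0],[-9,0,0,0,0,0],[-14,0,0,0,0,0],[-19,0,0,0,0,0],[-24,0,0,0,0,0],[-29,0,0,0,0,0],[-34,0,0,0,0,0],[-39,0,0,0,0,0],[-43,0,0,0,0,0],[-46,0,0,0,0,0],[-49,0,0,0,0,0],[-52,0,0,0,0,0],[-55,0,0,0,0,0],[-58,0,0,0,0,0],[-60,0,0,0,0,0],[-60,0,0,0,0,0]])

```text
time_s: 68.1
tool_pos: [0.5647, 0.0654, 0.0528]
tool_rot: [-90.1, -0.0, -88.5]
force: [-1.1, -1.3, -0.9]
grip_width: 0.0003
```

```bash
python3 - <<'E'
from pl import *
did([-60,0,0,0,0,0])
from h import *
np.set_printoptions(precision=4,suppress=True)
o=env.get_obs();print(o["tool_pos"],o["force"])
p,W=cloud("top"); crop(p,165,140,285,240,"t35",6)
E
```

```text
cmd [565.1  64.8  52.2 -88.6]
[0.5647 0.0654 0.0528] [-1.0665 -1.3371 -0.9404]
```

View pics/t35.png

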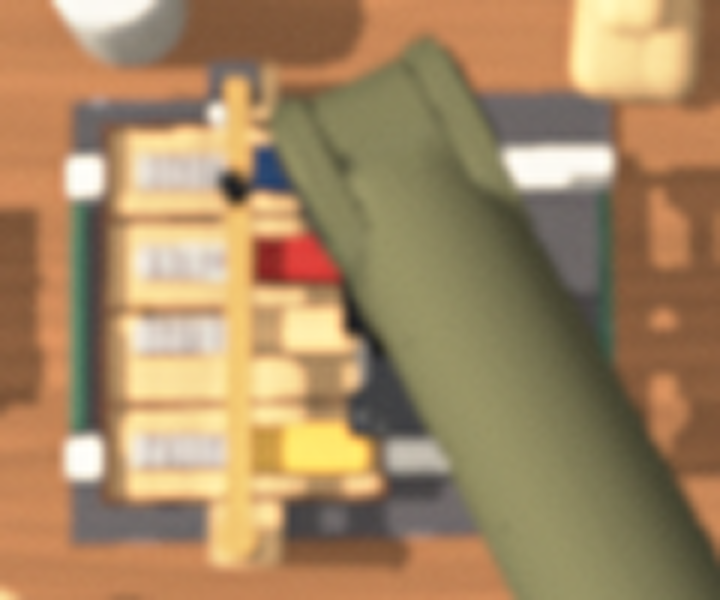

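Emit:
move_arm(moves=[[-2,0,0,0,0,0],[-4,0,0,0,0,0],[-6,0,0,0,0,0],[-7,0,0,0,0,0],[-7,0,0,0,0,0]])

```text
time_s: 68.57
tool_pos: [0.5648, 0.0681, 0.0528]
tool_rot: [-90.1, -0.4, -88.7]
force: [-4.5, -10.0, 4.3]
grip_width: 0.0005
```

Emit:
move_arm(moves=[[5,0,0,0,0,0],[13,0,0,0,0,0],[25,0,0,0,0,0],[40,-10,0,0,0,0],[55,-40,0,0,0,0],[70,-70,0,0,0,0],[95,-100,0,0,0,0],[125,-130,0,0,0,0],[155,-150,0,0,0,0],[185,-160,0,0,0,0],[215,-160,0,0,0,0],[245,-160,0,0,0,0],[265,-160,0,0,0,0],[265,-160,0,0,0,0],[265,-160,0,0,0,0]])

```text
time_s: 69.82
tool_pos: [0.5717, -0.1945, 0.2126]
tool_rot: [-90.0, 0.1, -88.7]
force: [-0.4, 0.4, -0.7]
grip_width: 0.0003
```

```bash
python3 - <<'E'
from h import *
np.set_printoptions(precision=4,suppress=True)
o=env.get_obs();print(o["time_s"],o["tool_pos"],o["force"])
p,W=cloud("side","s36"); crop(p,120,120,280,240,"s36c",5)
p,W=cloud("top","t36"); crop(p,165,140,285,240,"t36c",6)
c=lambda a,b,z: ray(165+a/6-.4,140+b/6-.4,z)[0]
print(c(104,310,.032))
E
```

```text
69.8167 [ 0.5717 -0.1945  0.2126] [-0.3884  0.4057 -0.7151]
[0.5584 0.2517 0.032 ]
```

View pics/s36c.png

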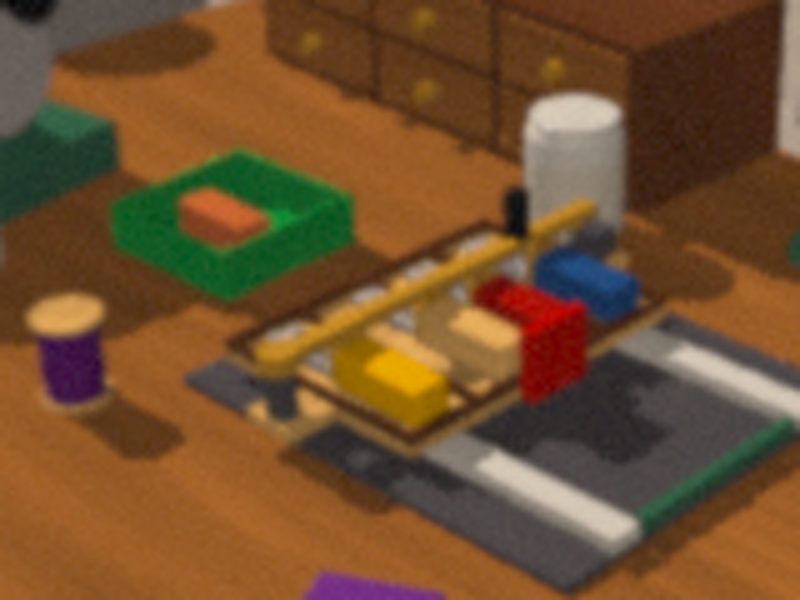

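View pics/t36.png

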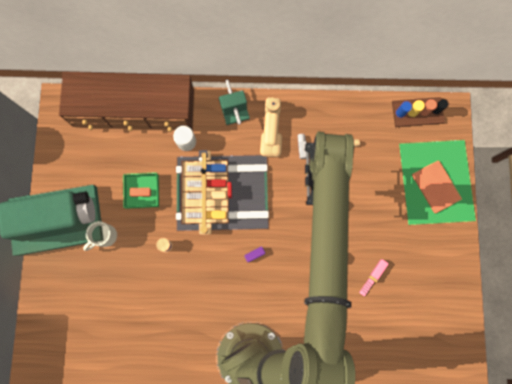

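View pics/t36c.png

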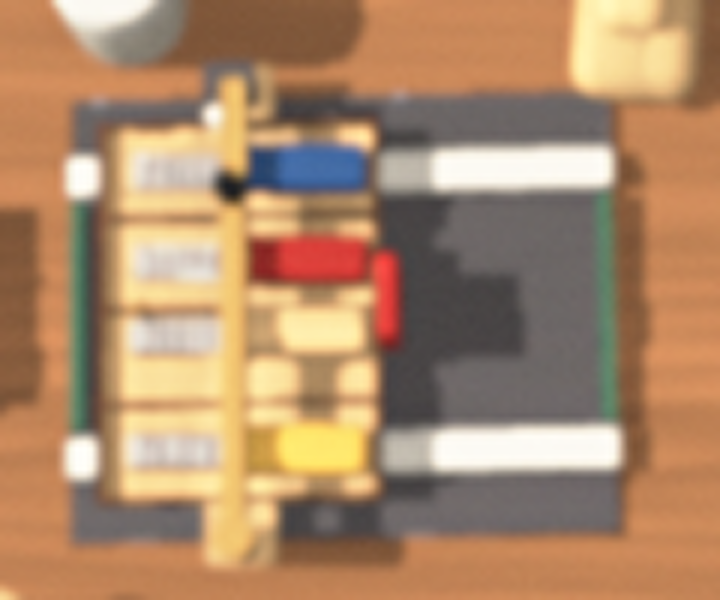

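```bash
python3 -c "
from cell import job
print(job.sign_off())"
```

```text
the job is handed in; nothing more can be done
None
```

The rasps are packed, the keeper bar is shut, the tray is pushed home at the far end, and the job is handed in at about 70 s of the 208 s allowed.

- **Keeper opened:** I opened it to about 1.55 rad, not its 1.9 rad stop. By my measurement, swinging further would have hit the purple spool.
- **Heel block:** it went from the far compartment into the green bin, and the last pictures show it lying there.
- **Rasps:** blue, red, plain and yellow each lie in their own compartment, with the handle at the push-block end. Blue first rested with its handle end on the tray's end wall. I nudged it in; blue, red and yellow then measured about 48 mm at the handle top with almost no tilt, where lying flat gives 50 mm. The plain one I checked only by eye.
- **Keeper shut:** it snapped over the catch, jumping about 12 mm while the resisting force fell from about 12 N to 4 N. A line fitted to the bar gave 2.5°, against 1.2–2.0° for the tray edges. That disagreement is within the measurement noise, and the bar's end lies over the catch.
- **Tray home:** in the pictures it moved about 120 mm. A final push met a hard stop at about 10 N, and it stayed put when I backed off.

While I was loading it, the tray drifted up to about 9 mm from the loading-end stop. Shutting the keeper pushed it back before I slid it home.

The last pictures show none of the bystanders moved, though the arm hid part of the hammer and the spot where the iron weight and white spool stand.

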